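# Reload the razor-cartridge dispenser

### The arm

A 7-joint arm with a two-finger parallel gripper is mounted at the origin on the work surface. World frame = base frame: x ahead of the robot, y to its left, z up, the work surface at z = 0. Lengths are in m, angles in rad, forces in N, time in s.
With the tool pointing down it reaches from about 0.425 to 1.025 m from the base axis. Payload 3.6 kg.
Tool frame: the origin (TCP) lies midway between the tips of the shut fingers; the grasp point (between the pads) lies 19 mm behind it (bot.hold_point_z is the distance from the TCP to the grasp point, in m); z points along the fingers, y is the direction in which the jaws open and shut (so a half turn about z gives the same grasp; the last joint's range is limited). The gripper opens to 85 mm and grips with 20 to 120 N. Pads are 22 mm wide; open, the fingers measure 114 mm over their backs; the gripper's body (76 mm by 85 mm) begins 54 mm behind the grasp point. The pads swing forward as they close: fully open they stand 13 mm farther back than shut.
Start: joints at [1.012, 0.591, 0.048, 1.609, -0.033, 0.943, -0.034], TCP at [0.326, -0.648, 0.231] pointing down, gripper open.
Joint ranges: [-2.69, 2.69], [-0.47, 2.24], [-1.27, 1.36], [0.19, 2.51], [-1.53, 4.68], [0.08, 2.07], [-3.09, 3.09]. Speed limits (rad/s): [2.57, 2.57, 3.14, 3.14, 3.14, 3.14, 3.14].

### API

Orientations are given as a unit quaternion [x, y, z, w].
In Python, from station import bot gives the robot as it stands. The module is installed in compiled form; this text tells all that it offers.
- The arm moves only by the tool step_arm, never from a script. Its argument "motion" is a list of rows, each a list of 7 numbers: the finger opening in m, from 0 to 0.0854, then the shift along the world's x, y, z in m, then the turn, a rotation vector about the world's x, y, z in rad. In form: [[jaw, tx, ty, tz, ax, ay, az], ...]. A call has exactly 5 rows; each row is the pose to reach, as a shift and turn from the pose commanded when the call began; what a row does not reach only later rows make up. A row lasts 1/12 s, in which the tool goes at most 41.7 mm and 7.16 degrees, less where a joint would pass 70% of its speed; a pose out of reach is approached as far as the arm can. A call with a gripper value outside its range is refused whole. The fingers move at their own pace and stop on an object; "newtons" is the grip in N (left out, the last holds). Time passes only in rows, so rows that repeat a pose let the fingers close, or fill a call up. It gives the time, the measured TCP pose, the force and the opening at its end, in the units of the state.
- bot.observe(): the state, without advancing time (a new reading comes with each control period).
- bot.get_image(name): name is "scene" or "top" or "wrist"; returns a dict with "frame" (384x512x3 uint8, red, green, blue), "K" (3x3 intrinsics, pixels), "k1" (the pictures are not rectified: a ray, as slopes to the right and down, at radius r is drawn at 1 + k1 r^2 times it, then the intrinsics apply), "R" (3x3) and "t" (3): a world point X has camera coordinates R X + t; the wrist camera has in their place "mount" (4x4, takes a point from camera to tool coordinates, whose origin is the TCP and whose axes are the flange's). Camera axes: x right, y down, z forward; pixel columns grow to the right and rows downward; lengths in m; the calibration is good to about 2 mm. A picture is of the moment at which its call begins: read the wrist's pose just before it. There is no depth.
- bot.job_done(): hands the job in, once; it reports no verdict.
The state is a dict: "clock": time; "q": joint angles; "joint_vel": joint speeds; "tau": joint torques, N m; "tcp_pos": TCP position; "eef_rot": TCP orientation; "contact_force": force on the tool from outside, world axes, zero at the start; "torque": the same for the moment, N m; "width": finger opening in m.
Only numpy, scipy, OpenCV 4.12 (cv2) and the standard library are available. Lean on these libraries where they do the work, as an engineer would, in place of code of your own. Each camera call takes 0.05 s, during which the arm holds its last target.

### The job

Reload the dispenser on the windowsill with the strip of razor cartridges that stands on the round mirrored tray. Slide the dispenser's cover right back, push the end of the strip against the spring follower until the strip clears the nose lip, and set it down flat on the channel floor, spine down, so that the spring holds it against the lip; then slide the cover fully shut and let go. Leave the jar, hairclip, tongue scraper and ceramic box where they are.

Things in the scene. Friction and masses are not known exactly. Their poses are not given: they have to be found in the camera images.
- dispenser: Fixed white ceramic dispenser, foot 60 (x) x 212 (y) x 14 mm, y = -106 to +106. Origin: underside centre. z up; y runs along the channel from nose (-y) to spring housing (y +24 to +106, 21 wide, top 44 above the sill). Channel open at the top, steel-lined floor 14 mm above the sill, 22 mm wide between side walls 7 mm high, 5 mm thick. Nose lip: inner face at y = -100, 6 thick, 7 high above the floor.
- seat (a point): Point on the channel floor (dispenser x 0, y -60 mm, 14 mm above the sill) where the strip's origin lies when loaded: 40 mm behind the lip's inner face. Axes as the dispenser's.
- follower (a joint): Spring follower, slides along the dispenser's +y: 0 m = at rest, 0.045 = fully back; springs back by itself (2.4 N to start it, 4.8 N at 0.020, 6 N at 0.030). Reads 0.020 with the strip loaded. Steel block 20 mm wide, 12 mm thick, top 44 mm above the sill (23 mm above the lip), so a strip held just above the lip can push it back.
- follower_face (a point): Centre of the follower's flat face that looks to the nose, 29 mm above the sill. At rest it is 60 mm from the lip's inner face, 20 mm less than the strip's length. Moves with the follower.
- cover (a joint): Sliding brushed-steel cover, a tunnel open at both ends, 100 mm long, 32 wide, roof 46 to 50 mm above the sill (4 above a loaded strip). 0 m = fully shut over the nose end; slides along the dispenser's +y to 0.105 = right back over the housing, leaving the bay open from the lip to 99 mm behind it. Stays where left; friction 1.5 N. Starts 0 to 30 mm open.
- cover_knob (a point): Middle of the round knob on the cover's roof: 22 mm in diameter, 24 mm high (50 to 74 mm above the sill), this point 62 mm above the sill. Moves with the cover; above the dispenser's y = -56 mm when shut. Can be pinched from above in any direction, or pushed.
- strip: Strip of five grey razor cartridges on a straight grey spine, a stiff bar 80 mm long (its y), 16 mm wide (its x), 28 mm high (its z), about 40 g; spine below, blades on top. Origin at the centre of its underside. Stands upright on the tray; the two ends are alike, so either way round will do.
- tray: Fixed round mirrored tray, 180 mm across, rim 8 mm high; origin at the centre of its underside, its surface 4 mm above the sill.
- jar: Clear glass apothecary jar with lid, 90 mm across, 144 mm high; origin at the centre of its underside. Leave alone.
- hairclip: Orange plastic hairclip lying on the sill, 85 mm long (y), 16 mm wide, 16 mm high; origin at the centre of its underside. Leave alone.
- scraper: Stainless tongue scraper lying on the sill: handle 90 mm along its -y, a loop 44 mm across at +y, 5 mm thick; origin at the sill where handle and loop meet. Leave alone.
- ceramic_box: Fixed white ceramic box 110 x 130 x 70 mm with its flap lid ajar, rising to about 104 mm on the robot's side, a chrome spring clip before it; origin at the centre of its underside. Leave alone.
Things that resemble listed ones, but are neither listed nor needed, are in the scene too. There is more than one size of the strip; the job needs the middle-sized.

How it is judged:
On the way, in this order (a step that is already met when the one before it is completed fails the run):
1. the cover is slid back (more than 70 mm) (value of joint cover above 0.07 m), for 0.1 s.
2. with the cover back, the strip sits flat in the channel, between the lip and the pushed-back follower (x of strip in the frame of seat between -0.006 and 0.006 m and y of strip in the frame of seat between -0.004 and 0.004 m and z of strip in the frame of seat between -0.004 and 0.004 m and angle between strip's own z axis and vertical below 0.1 rad and angle between the y axis of strip and the y axis of seat, either way round below 0.12 rad and value of joint follower between 0.015 and 0.026 m and linear speed of strip below 0.02 m/s and value of joint cover above 0.05 m), for 0.2 s.
At the end, for the whole second after the job is handed in: Strip at rest, spine down, underside within 4 mm of the channel floor, tilt under 0.1 rad, within 0.12 rad of the channel, origin within 4 mm of the seat along and 6 mm across it; follower held back 15 to 26 mm; cover within 6 mm of shut and still (x of strip in the frame of seat between -0.006 and 0.006 m and y of strip in the frame of seat between -0.004 and 0.004 m and z of strip in the frame of seat between -0.004 and 0.004 m and angle between strip's own z axis and vertical below 0.1 rad and angle between the y axis of strip and the y axis of seat, either way round below 0.12 rad and value of joint follower between 0.015 and 0.026 m and linear speed of strip below 0.02 m/s and value of joint cover below 0.006 m and velocity of joint cover between -0.01 and 0.01 m/s); the robot touches nothing.
It fails at once if the jar is pushed more than 30 mm from its place (distance of jar from where it was at the start of the episode above 0.03 m).
It fails at once if the hairclip is pushed more than 30 mm from its place (distance of hairclip from where it was at the start of the episode above 0.03 m).
It fails at once if the scraper is pushed more than 30 mm from its place (distance of scraper from where it was at the start of the episode above 0.03 m).
It also fails if it takes over 54 s, if anything falls off the work surface, if the arm or the gripper's body presses on something with over 40 N, if the wrist force passes 120 N, or if a joint passes its speed limit or range.

## Working session

There is one attempt and no reset: what is moved stays moved. The work goes in short steps, Python scripts to look and compute and a tool call to move; the robot and the scene stay as the last step left them, time stands still between calls to the robot, and variables do not carry over. Pictures are saved under pics/ and viewed, and the job is handed in when it is done.

Besides the shell and the picture viewer there is one more tool, called after ">>>" as a command line: name --pt "numbers of a row" for each row, then --argument value for the rest. step_arm: Moves the arm, as the interface text tells. Its arguments: {"type":"object","properties":{"motion":{"type":"array"},"newtons":{"type":"number"}},"required":["motion"]}

```bash
mkdir -p pics; python3 - <<'E'
from station import bot
import cv2,pickle
o=bot.observe();print(o)
for n in ["scene","top","wrist"]:
    d=bot.get_image(n);pickle.dump((d,o),open(f"pics/{n}0.pkl","wb"))
    cv2.imwrite(f"pics/{n}0.png",cv2.resize(d["frame"][:,:,::-1],(800,600),interpolation=cv2.INTER_CUBIC))
    print(n,{k:v for k,v in d.items() if k!="frame"})
print(bot.hold_point_z)
E
```

```text
{'clock': 0.0, 'q': array([ 1.01151276,  0.59213525,  0.04831311,  1.60983796, -0.03328729,
        0.94269023, -0.03369166]), 'joint_vel': array([-0.002093  , -0.00196533,  0.00077474,  0.00080161,  0.00091706,
        0.00202059, -0.00022796]), 'tau': array([-8.14013983e-04, -5.48700607e+01,  1.54632781e+00, -1.98127466e+01,
        9.42685321e-03,  8.66735500e-03,  1.13684942e-05]), 'tcp_pos': array([ 0.32523574, -0.64702455,  0.23012381]), 'eef_rot': array([ 9.72992637e-01,  2.30833368e-01, -3.32116207e-04, -1.08325352e-03]), 'contact_force': array([-0.30763434,  0.49369374, -0.23734232]), 'torque': array([ 0.0045865 ,  0.0044545 , -0.00056455]), 'width': 0.08538396442881552}
scene {'K': array([[420.93133778,   0.        , 253.56132508],
       [  0.        , 420.93133778, 194.03172025],
       [  0.        ,   0.        ,   1.        ]]), 'k1': -0.02689584069829856, 'R': array([[ 0.56819878,  0.82283079, -0.00998178],
       [ 0.58565941, -0.4128837 , -0.6975171 ],
       [-0.57805987,  0.39048244, -0.71649861]]), 't': array([-0.34190653, -0.28698353,  1.44152438])}
top {'K': ar
[... 237 characters left out ...]
    [-0.98314664, -0.02896562, -0.1805095 ],
       [ 0.18038542,  0.00686242, -0.98357206]]), 't': array([-0.03138072,  0.5825448 ,  1.40892543])}
wrist {'K': array([[272.91327408,   0.        , 254.76084048],
       [  0.        , 272.91327408, 193.76254809],
       [  0.        ,   0.        ,   1.        ]]), 'k1': -0.03501448853894463, 'mount': array([[ 8.67631606e-04, -9.48447613e-01, -3.16932757e-01,
         7.99776415e-02],
       [ 9.99999623e-01,  8.31521094e-04,  2.49191920e-04,
        -8.71663512e-04],
       [ 2.71907916e-05, -3.16932854e-01,  9.48447977e-01,
        -1.42873672e-01],
       [ 0.00000000e+00,  0.00000000e+00,  0.00000000e+00,
         1.00000000e+00]])}
0.0187
```

View pics/scene0.png

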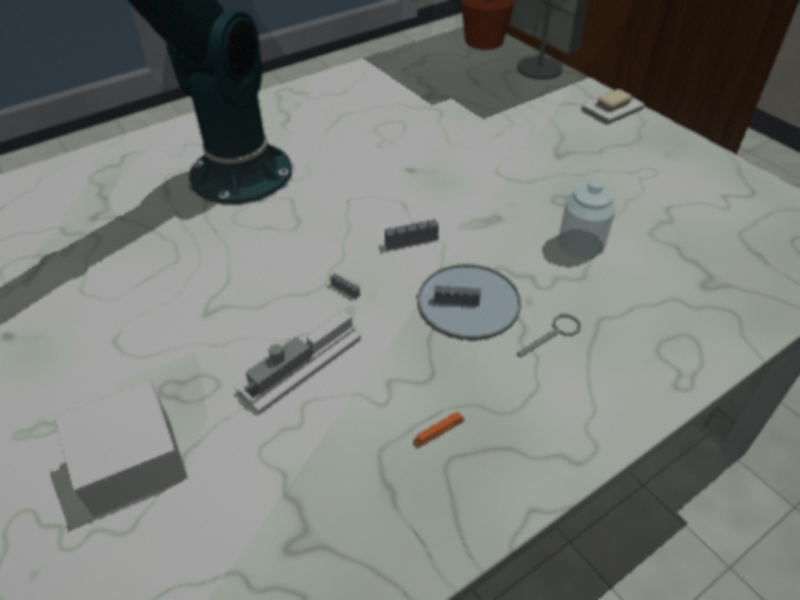

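View pics/top0.png

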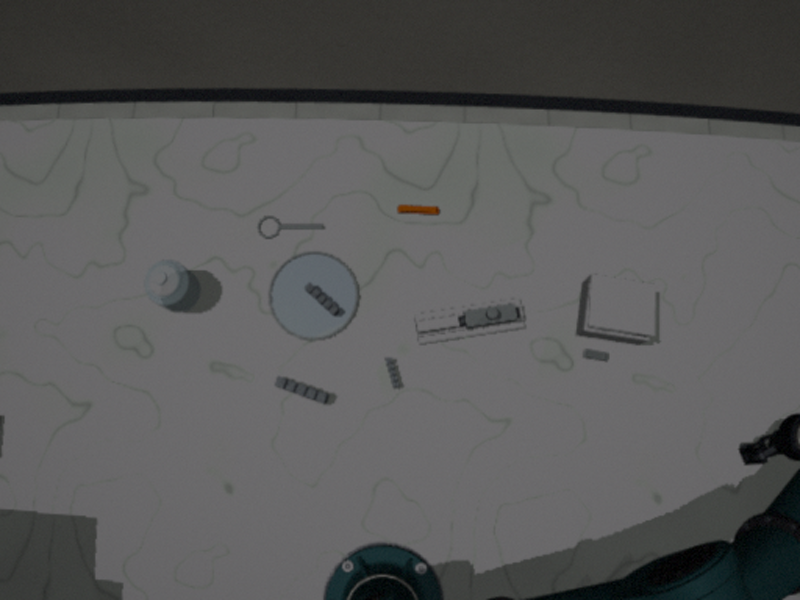

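View pics/wrist0.png

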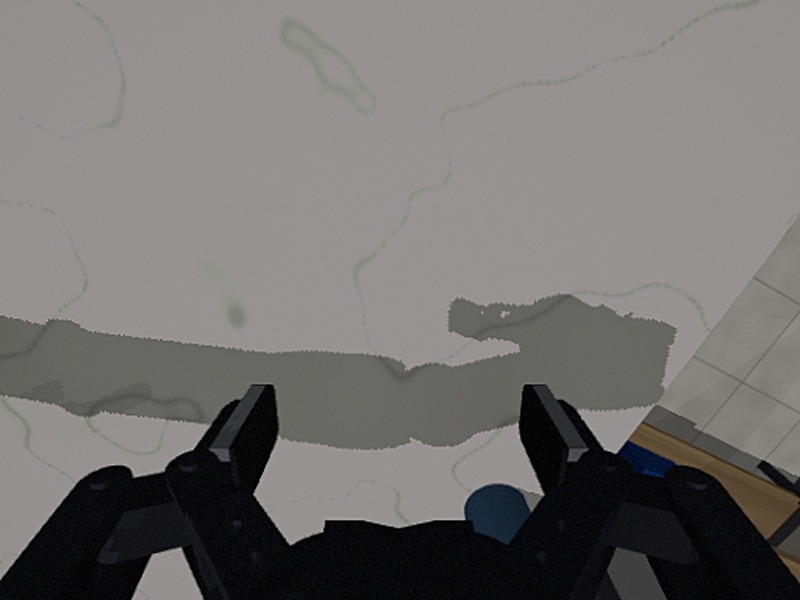

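Candidates for the strip in the top view (800x600) are the bar on the tray (325,299), a longer bar on the sill (306,390) and a shorter one (394,373). The grey object at (596,355) is the chrome clip. By the description I choose the one on the tray, which is also the middle size. Next I'll check it in close crops.

```bash
cat > h.py <<'E'
import numpy as np,cv2,pickle
from scipy.spatial.transform import Rotation as Ro
from scipy.optimize import least_squares
def crop(img,u0,v0,u1,v1,name,s):
    c=img[v0:v1,u0:u1,::-1].astype(float); c=np.clip((c-c.min())/(np.percentile(c,99.8)-c.min()),0,1)**.7*255
    cv2.imwrite(name,cv2.resize(c.astype(np.uint8),None,fx=s,fy=s,interpolation=cv2.INTER_CUBIC))
def cam(d,o=None):
    if "R" in d: return d["R"],d["t"]
    M=d["mount"];T=np.eye(4);T[:3,:3]=Ro.from_quat(o["eef_rot"]).as_matrix();T[:3,3]=o["tcp_pos"]
    W=np.linalg.inv(T@M);return W[:3,:3],W[:3,3]
def proj(d,X,o=None):
    R,t=cam(d,o);c=np.atleast_2d(X)@R.T+t;s=c[:,:2]/c[:,2:];r=(s**2).sum(1,keepdims=True)
    s=s*(1+d["k1"]*r);K=d["K"];return s*[K[0,0],K[1,1]]+[K[0,2],K[1,2]]
def unproj(d,uv,z,o=None):
    R,t=cam(d,o);K=d["K"];s=(np.atleast_2d(uv)-[K[0,2],K[1,2]])/[K[0,0],K[1,1]]
    u=s.copy()
    for _ in range(20): u=s/(1+d["k1"]*(u**2).sum(1,keepdims=True))
    ray=np.c_[u,np.ones(len(u))]@R;C=-R.T@t
    return C+ray*((z-C[2])/ray[:,2])[:,None]
E
python3 - <<'E'
from h import *
d,o=pickle.load(open("pics/top0.pkl","rb"))
crop(d["frame"],165,155,345,265,"pics/tc.png",4.4)
d,o=pickle.load(open("pics/scene0.pkl","rb"))
crop(d["frame"],145,135,345,275,"pics/sc.png",4)
E
```

```text
(no output)
```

View pics/tc.png

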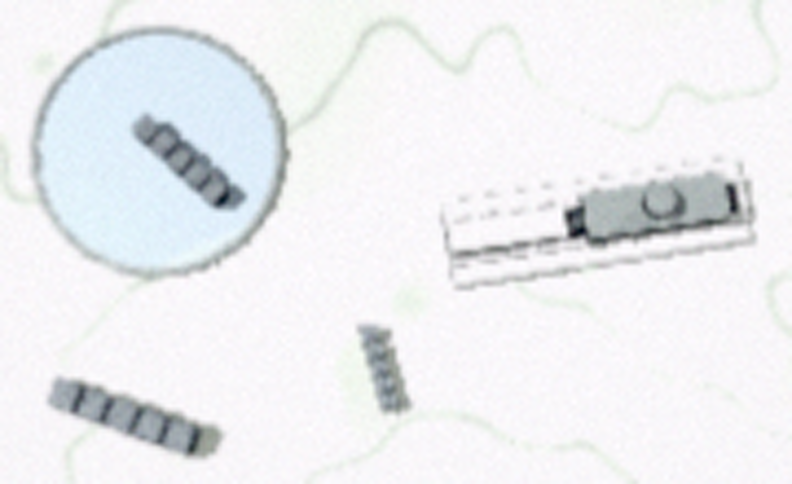

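View pics/sc.png

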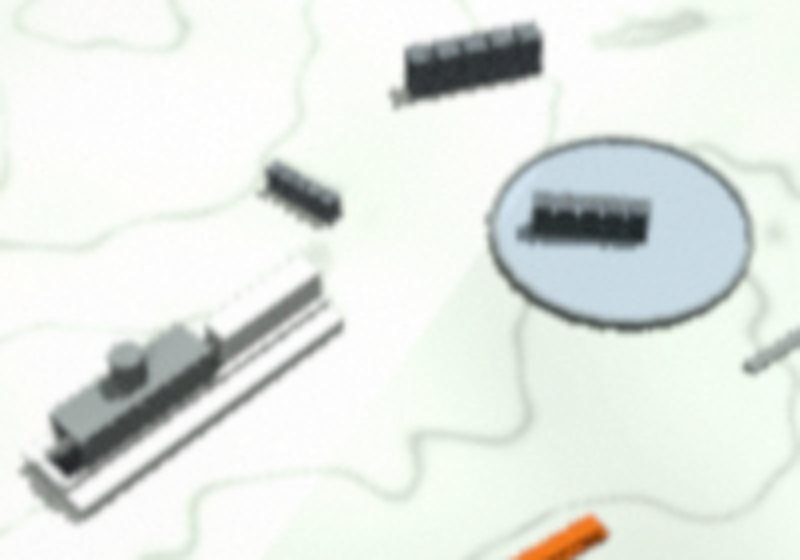

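```bash
cat >> h.py <<'E'
def pose(p,L):
    L=np.array(L,float);c,s=np.cos(p[2]),np.sin(p[2])
    return np.c_[p[0]+c*L[:,0]-s*L[:,1],p[1]+s*L[:,0]+c*L[:,1],L[:,2]]
def full(xy,u0,v0,s): return (np.array(xy,float)+.5)/s-.5+[u0,v0]
E
python3 - <<'E'
from h import *
dt,_=pickle.load(open("pics/top0.pkl","rb"));ds,_=pickle.load(open("pics/scene0.pkl","rb"))
for d in (dt,ds): print("cam",-d["R"].T@d["t"])
# dispenser
Lt=[[.03,.106,.014],[-.03,.106,0],[-.03,-.106,0],[.03,-.106,.014]]
ut=full([[443,207],[457,290],[755,242],[743,160]],165,155,4.4)
# scene: camera is at far side; visible
Ls=[[.03,-.106,0],[.03,.106,0],[.03,.106,.014],[.03,-.106,.014]]
us=full([[80,522],[343,325],[343,312],[80,505]],145,135,4)
for c in (0,.03):
  f=lambda p:np.r_[(proj(dt,pose(p,Lt))-ut).ravel(),(proj(ds,pose(p,Ls))-us).ravel()]
r=least_squares(f,[.6,-.2,0]);print(r.x,r.fun.round(1))
# knob top z=.074
for d,uv in ((dt,full([[664,197]],165,155,4.4)),(ds,full([[128,352]],145,135,4))):
  X=unproj(d,uv,.074)[0];c,s=np.cos(r.x[2]),np.sin(r.x[2]);e=X[:2]-r.x[:2];print("knob",X,"local",c*e[0]+s*e[1],-s*e[0]+c*e[1])
# strip top ends
X=unproj(dt,full([[147,113],[132,130],[225,210],[245,190]],165,155,4.4),.032);print(X)
X2=unproj(ds,full([[535,193],[650,200],[648,245],[530,243]],145,135,4),.032);print(X2)
for n,uv in (("big",[[60,378],[52,403],[205,458],[222,432]]),("small",[[359,325],[386,323],[408,410],[383,412]])):
  X=unproj(dt,full(uv,165,155,4.4),.028);print(n,X)
# tray, jar
uv=full([[160,150]],165,155,4.4);print("tray",unproj(dt,uv,.008))
E
```

```text
cam [ 0.31951025 -0.02416168  1.49088681]
cam [ 1.19563286 -0.40004956  0.82926145]
[ 0.54943742 -0.15467957  0.18917836] [ 0.1 -0.2 -0.   0.5 -0.9  0.6 -1.  -0.2  0.4 -0.2 -0.2  0.7 -0.5  0.4
 -0.5  0.7]
knob [ 0.559811   -0.19302382  0.074     ] local 0.0029777924125666067 -0.03961092470828308
knob [ 0.55920147 -0.19009254  0.074     ] local 0.0029303733089629143 -0.036617321439743986
[[0.61595936 0.16469172 0.032     ]
 [0.60351729 0.17461796 0.032     ]
 [0.54883258 0.10678452 0.032     ]
 [0.56332027 0.093472   0.032     ]]
[[0.55644543 0.11343386 0.032     ]
 [0.60655813 0.17273008 0.032     ]
 [0.63836215 0.14462465 0.032     ]
 [0.59223593 0.08236459 0.032     ]]
big [[0.42864979 0.21635787 0.028     ]
 [0.41120899 0.22101917 0.028     ]
 [0.37727135 0.11361255 0.028     ]
 [0.39543698 0.10267861 0.028     ]]
small [[ 0.47202226  0.01121904  0.028     ]
 [ 0.47396374 -0.00733884  0.028     ]
 [ 0.41450976 -0.02424613  0.028     ]
 [ 0.41263054 -0.0071674   0.028     ]]
tray [[0.59430235 0.1571304  0.008     ]]
```

Top-crop measurements (z as noted):

| Thing | Position |
|---|---|
| Strip on tray, centre | about (0.583, 0.135); axis about 0.91 rad from world x; about 85 mm long, against about 115 mm and 63 mm for the lookalikes |
| Dispenser, centre | about (0.551, -0.154), yaw 0.19, nose toward -y |
| Cover | about 18 mm open |

I'll move above the dispenser for a wrist view.

>>> step_arm --pt "0.0854 0.0156 0.0324 0 0 0 -0.02" --pt "0.0854 0.0312 0.0648 0 0 0 -0.04" --pt "0.0854 0.0468 0.0972 0 0 0 -0.06" --pt "0.0854 0.0624 0.1296 0 0 0 -0.08" --pt "0.0854 0.078 0.162 0 0 0 -0.1"

```text
clock: 0.57
tcp_pos: [0.4039, -0.484, 0.231]
eef_rot: [0.983, 0.181, -0.0, -0.0]
contact_force: [0.5, -0.3, 0.0]
width: 0.0855
```

>>> step_arm --pt "0.0854 0.0156 0.0324 0 0 0 -0.02" --pt "0.0854 0.0312 0.0648 0 0 0 -0.04" --pt "0.0854 0.0468 0.0972 0 0 0 -0.06" --pt "0.0854 0.0624 0.1296 0 0 0 -0.08" --pt "0.0854 0.078 0.162 0 0 0 -0.1"

```text
clock: 0.98
tcp_pos: [0.4819, -0.322, 0.2312]
eef_rot: [0.991, 0.132, -0.0, -0.0]
contact_force: [-0.1, -0.1, 0.1]
width: 0.0853
```

>>> step_arm --pt "0.0854 0.0156 0.0324 0 0 0 -0.02" --pt "0.0854 0.0312 0.0648 0 0 0 -0.04" --pt "0.0854 0.0468 0.0972 0 0 0 -0.06" --pt "0.0854 0.0624 0.1296 0 0 0 -0.077" --pt "0.0854 0.078 0.152 0 0 0 -0.077"

```text
clock: 1.4
tcp_pos: [0.5601, -0.1676, 0.2311]
eef_rot: [0.995, 0.096, -0.0, -0.001]
contact_force: [0.9, 0.4, 0.7]
width: 0.0856
```

```bash
cat >> h.py <<'E'
def snap(n,tag):
    from station import bot
    o=bot.observe();d=bot.get_image(n);pickle.dump((d,o),open(f"pics/{n}{tag}.pkl","wb"))
    return d,o
E
python3 - <<'E'
from h import *
d,o=snap("wrist",1);print(o["clock"],o["tcp_pos"],o["eef_rot"],o["width"],o["contact_force"])
crop(d["frame"],0,0,512,384,"pics/w1.png",1.56)
E
```

```text
1.4 [ 0.56005273 -0.16763385  0.23108017] [ 9.95419968e-01  9.55937001e-02 -3.16181959e-04 -9.12555636e-04] 0.0855906220204895 [0.87883539 0.39330596 0.73886404]
```

View pics/w1.png

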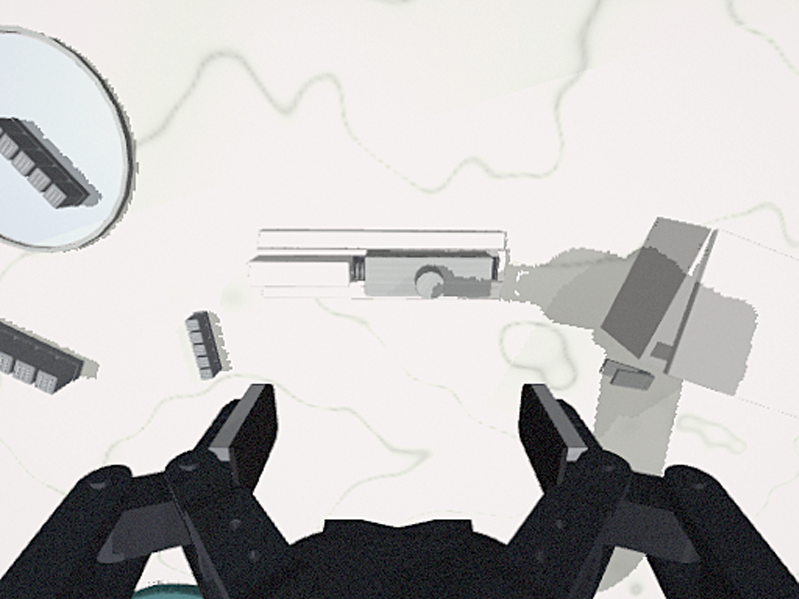

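```bash
python3 - <<'E'
from h import *
d,o=pickle.load(open("pics/wrist1.pkl","rb"))
crop(d["frame"],150,140,335,200,"pics/w1c.png",4.3)
E
```

```text
(no output)
```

View pics/w1c.png

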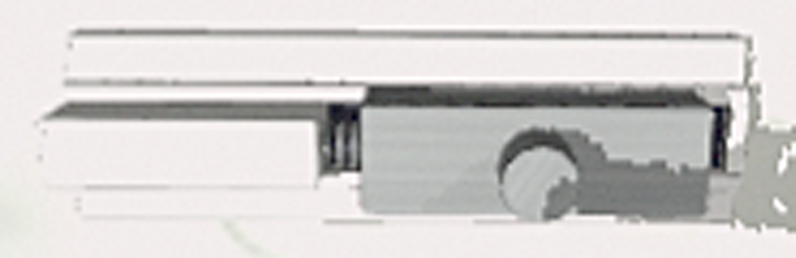

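```bash
python3 - <<'E'
from h import *
d,o=pickle.load(open("pics/wrist1.pkl","rb"))
uv=full([[70,31],[747,36],[40,120],[318,120],[318,187],[40,187],[360,107],[715,107],[710,213],[360,213],[540,182]],150,140,4.3)
def L(c):
  a=-.106+.006  # cover nose end guess
  return [[.03,.106,0],[.03,-.106,0],[.0105,.106,.044],[.0105,.024,.044],[-.0105,.024,.044],[-.0105,.106,.044],
   [.016,c-.056+.05,.05],[.016,c-.056-.05,.05],[-.016,c-.056-.05,.05],[-.016,c-.056+.05,.05],[0,c-.056,.074]]
f=lambda p:(proj(d,pose(p,L(p[3])),o)-uv).ravel()
r=least_squares(f,[.55,-.155,.19,.018],loss="soft_l1");print(r.x,f(r.x).round(1))
k=pose(r.x,[[0,r.x[3]-.056,.062]]);print("knob",k)
# strip wrist
E
```

```text
[ 0.5504633  -0.15389528  0.18899969  0.01751114] [ 1.1 -0.7 -1.7 -1.4 -1.3 -0.3 -0.  -0.1  0.5  0.6  0.5  0.4 -0.1 -0.4
 -0.  -0.1 -0.8  0.5  0.4  0.2  0.4  0.6]
knob [[ 0.55769445 -0.19169875  0.062     ]]
```

>>> step_arm --pt "0.06 -0.0023 -0.024 -0.03 0 0 0" --pt "0.06 -0.0023 -0.024 -0.07 0 0 0" --pt "0.06 -0.0023 -0.024 -0.11 0 0 0" --pt "0.06 -0.0023 -0.024 -0.145 0 0 0" --pt "0.06 -0.0023 -0.024 -0.177 0 0 0"

```text
clock: 1.87
tcp_pos: [0.5565, -0.1959, 0.0522]
eef_rot: [0.996, 0.094, -0.001, -0.0]
contact_force: [-1.1, -0.3, -0.1]
width: 0.06
```

>>> step_arm --pt "0.015 0 0 0 0 0 0" --pt "0.015 0 0 0 0 0 0" --pt "0.015 0 0 0 0 0 0" --pt "0.015 0 0 0 0 0 0" --pt "0.015 0 0 0 0 0 0" --newtons 25

```text
clock: 2.28
tcp_pos: [0.558, -0.196, 0.0559]
eef_rot: [0.996, 0.094, 0.001, 0.0]
contact_force: [-0.4, 0.2, -3.5]
width: 0.0209
```

```bash
python3 - <<'E'
from h import *
d,o=snap("wrist",2);print(o["clock"],o["tcp_pos"],o["eef_rot"],o["width"],o["contact_force"])
crop(d["frame"],0,0,512,384,"pics/w2.png",1.56)
E
```

```text
2.2833 [ 0.55804258 -0.19596646  0.05589356] [9.95545100e-01 9.42785108e-02 1.15337318e-03 4.31921255e-04] 0.02088339907232836 [-0.37432976  0.21868859 -3.5242422 ]
```

View pics/w2.png

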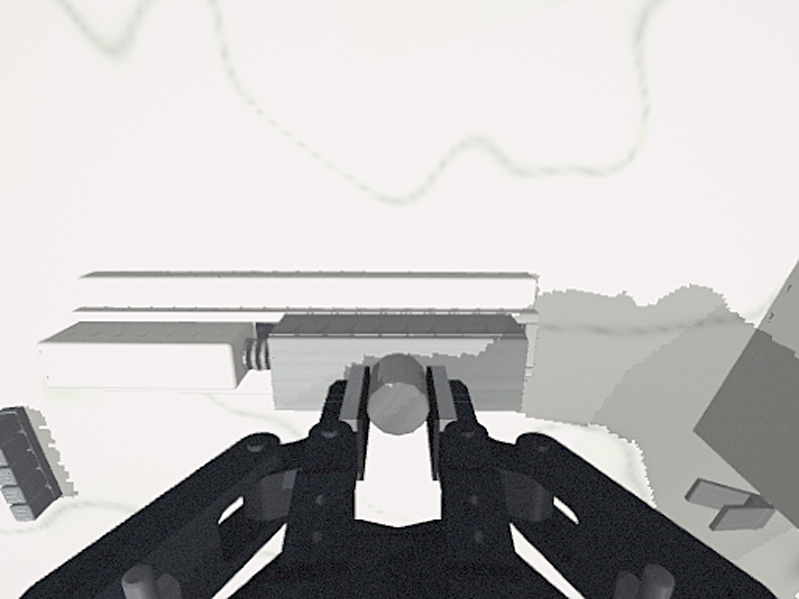

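>>> step_arm --pt "0.015 -0.0034 0.0175 0 0 0 0" --pt "0.015 -0.0068 0.035 0 0 0 0" --pt "0.015 -0.0102 0.0525 0 0 0 0" --pt "0.015 -0.0136 0.07 0 0 0 0" --pt "0.015 -0.0165 0.086 0 0 0 0"

```text
clock: 2.75
tcp_pos: [0.542, -0.1102, 0.0559]
eef_rot: [0.996, 0.094, 0.002, 0.001]
contact_force: [-0.8, -2.7, -3.0]
width: 0.0206
```

>>> step_arm --pt "0.015 -0.0002 0.001 0 0 0 0" --pt "0.015 -0.0004 0.002 0 0 0 0" --pt "0.015 -0.0006 0.003 0 0 0 0" --pt "0.015 -0.0006 0.003 0 0 0 0" --pt "0.015 -0.0006 0.003 0 0 0 0"

```text
clock: 3.17
tcp_pos: [0.5415, -0.1078, 0.0557]
eef_rot: [0.996, 0.094, 0.001, 0.0]
contact_force: [-1.1, 0.7, 6.6]
width: 0.0209
```

```bash
python3 - <<'E'
from h import *
d,o=snap("wrist",3);print(o["clock"],o["tcp_pos"],o["eef_rot"],o["width"],o["contact_force"])
crop(d["frame"],0,0,512,384,"pics/w3.png",1.56)
E
```

```text
3.1667 [ 0.54154463 -0.10777406  0.05568769] [9.95592360e-01 9.37765697e-02 1.30630663e-03 3.18090745e-04] 0.02086731582547527 [-1.10638915  0.71659946  6.56201554]
```

View pics/w3.png

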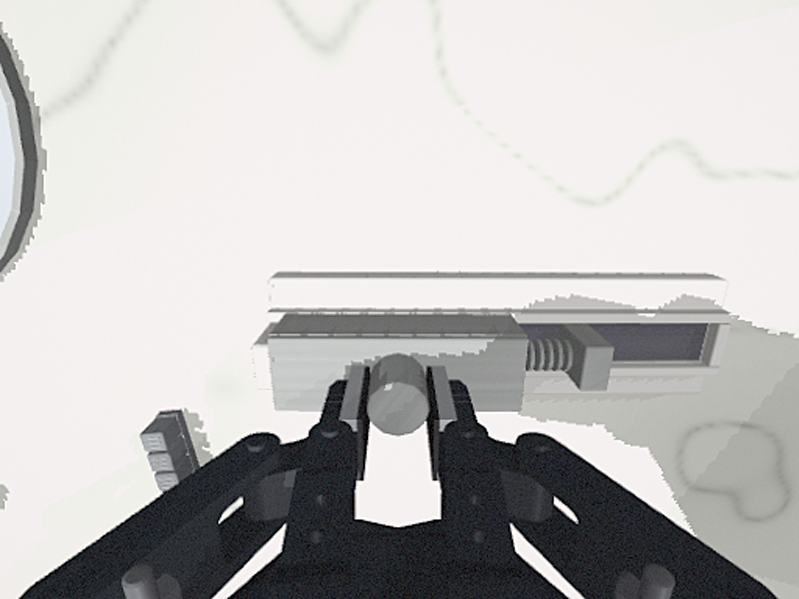

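```bash
python3 - <<'E'
from h import *
d,o=pickle.load(open("pics/wrist3.pkl","rb"))
crop(d["frame"],155,165,345,265,"pics/w3a.png",4.2)
crop(d["frame"],325,165,475,265,"pics/w3b.png",5.2)
E
```

```text
(no output)
```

View pics/w3a.png

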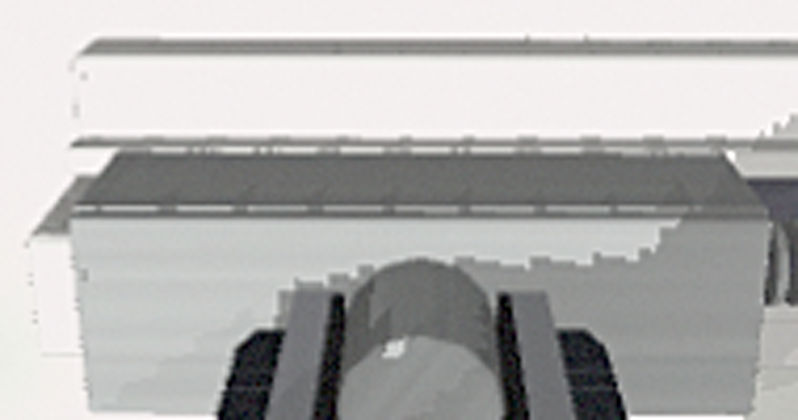

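View pics/w3b.png

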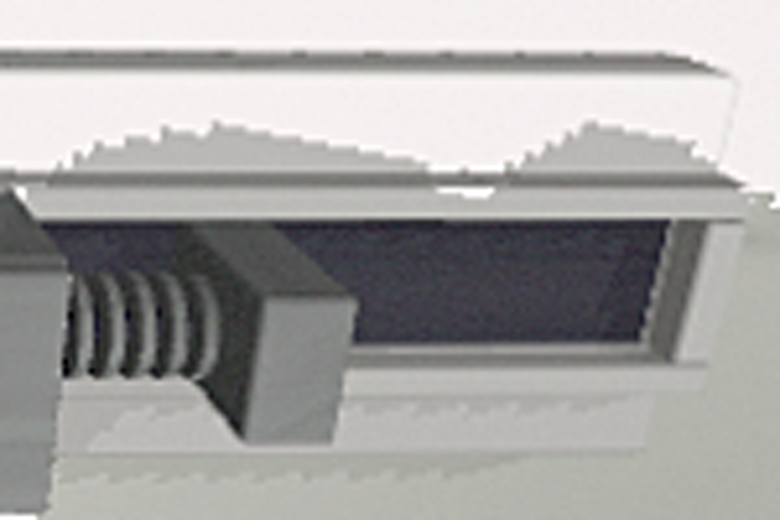

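>>> step_arm --pt "0.06 0 0 0 0 0 0" --pt "0.06 0 0 0 0 0 0" --pt "0.06 0 0 0.03 0 0 0" --pt "0.06 0 0 0.07 0 0 0" --pt "0.06 0 0 0.11 0 0 0"

```text
clock: 3.63
tcp_pos: [0.5393, -0.1076, 0.1646]
eef_rot: [0.996, 0.094, -0.001, -0.0]
contact_force: [1.5, 0.2, -0.4]
width: 0.06
```

```bash
python3 - <<'E'
from h import *
d,o=pickle.load(open("pics/wrist3.pkl","rb"))
uv=np.r_[full([[265,296],[355,298],[335,442],[245,440],[710,222],[678,362],[737,75]],325,165,5.2),full([[75,58],[72,215],[768,215],[90,412]],155,165,4.2)]
def L(c,f):
  return [[.01,f-.04,.044],[.01,f-.04,.044],[-.01,f-.04,.044],[-.01,f-.04,.044],[.011,-.1,.021],[-.011,-.1,.021],[.03,-.106,.014],
   [.03,.106,.014],[.016,c-.006,.05],[.016,c-.106,.05],[-.016,c-.006,.05]]
def LL(c,f):
  l=L(c,f); l[0][1]+=.012;l[3][1]+=.012; return l
f=lambda p:(proj(d,pose(p,LL(p[3],p[4])),o)-uv).ravel()
r=least_squares(f,[.55,-.155,.19,.1,0],loss="soft_l1");print(r.x,f(r.x).round(1))
E
```

```text
[ 5.50326208e-01 -1.54030272e-01  1.86188582e-01  1.03165222e-01
  3.01735852e-04] [-0.2  0.   1.4 -0.4  0.1  0.2 -0.9  0.7  0.4 -0.5 -0.6  0.4  2.6 -0.5
 -1.1 -0.9 -0.9  0.3  2.1  0.7 -0.3  0.3]
```

>>> step_arm --pt "0.06 0.004 0.02 0.003 0 0 0.07" --pt "0.06 0.008 0.045 0.006 0 0 0.14" --pt "0.06 0.013 0.07 0.009 0 0 0.21" --pt "0.06 0.018 0.095 0.012 0 0 0.28" --pt "0.06 0.022 0.12 0.015 0 0 0.36"

```text
clock: 4.05
tcp_pos: [0.5629, 0.0137, 0.1796]
eef_rot: [0.962, 0.272, 0.001, 0.0]
contact_force: [0.7, -0.5, -0.8]
width: 0.0606
```

>>> step_arm --pt "0.06 0.004 0.025 0 0 0 0.08" --pt "0.06 0.008 0.05 0 0 0 0.16" --pt "0.06 0.013 0.075 0 0 0 0.24" --pt "0.06 0.018 0.1 0 0 0 0.31" --pt "0.06 0.022 0.12 0 0 0 0.36"

```text
clock: 4.47
tcp_pos: [0.5849, 0.1357, 0.1793]
eef_rot: [0.897, 0.441, 0.001, -0.0]
contact_force: [0.1, 0.4, 0.1]
width: 0.0599
```

```bash
python3 - <<'E'
from h import *
d,o=snap("wrist",4);print(o["clock"],o["tcp_pos"],o["eef_rot"],o["width"],o["contact_force"])
crop(d["frame"],0,0,512,384,"pics/w4.png",1.56)
E
```

```text
4.4667 [0.58492597 0.13566431 0.179267  ] [ 8.97355255e-01  4.41308476e-01  5.59067769e-04 -2.51601433e-04] 0.05986950168435924 [0.12610519 0.44783661 0.05299556]
```

View pics/w4.png

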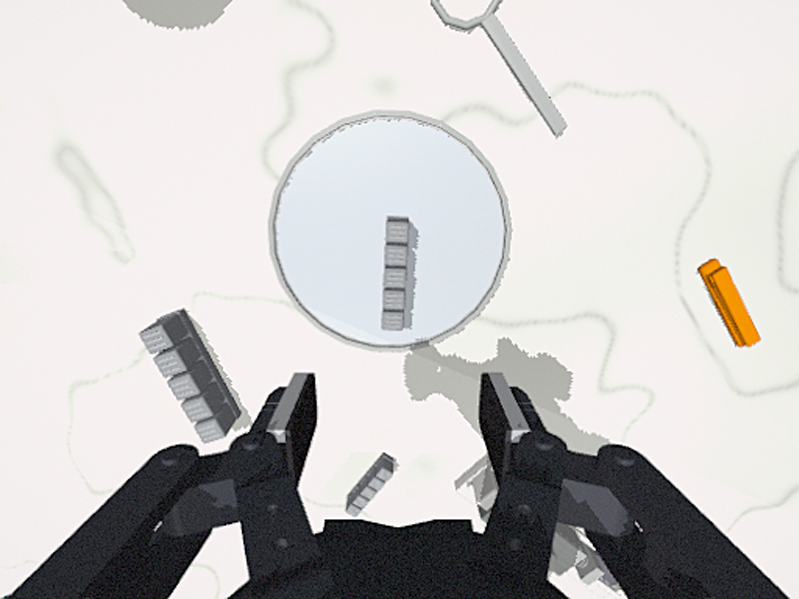

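```bash
python3 - <<'E'
from h import *
d,o=pickle.load(open("pics/wrist4.pkl","rb"))
crop(d["frame"],215,125,300,220,"pics/w4c.png",6.2)
E
```

```text
(no output)
```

View pics/w4c.png

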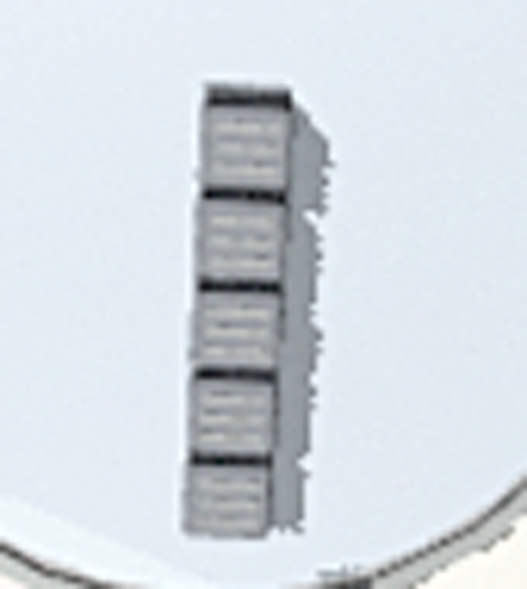

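```bash
python3 - <<'E'
from h import *
d,o=pickle.load(open("pics/wrist4.pkl","rb"))
uv=full([[207,107],[292,105],[265,534],[185,533]],215,125,6.2)
X=unproj(d,uv,.032,o);print(X)
a=(X[0]+X[1])/2;b=(X[2]+X[3])/2;print("c",(a+b)/2,"len",np.linalg.norm(a-b),"ang",np.arctan2(*(a-b)[[1,0]]),"w",np.linalg.norm(X[0]-X[1]),np.linalg.norm(X[2]-X[3]))
q=o["eef_rot"];print("tool",2*np.arctan2(q[1],q[0]))
E
```

```text
[[0.60346049 0.17376439 0.032     ]
 [0.61513195 0.16521054 0.032     ]
 [0.56377975 0.10562699 0.032     ]
 [0.55219641 0.11478982 0.032     ]]
c [0.58364215 0.13984793 0.032     ] len 0.07839982628428445 ang 0.8573518869362112 w 0.014470354423339795 0.014769271380296031
tool 0.9141127820291235
```

>>> step_arm --pt "0.05 -0.0013 0.0041 -0.03 0 0 -0.057" --pt "0.05 -0.0013 0.0041 -0.06 0 0 -0.057" --pt "0.05 -0.0013 0.0041 -0.09 0 0 -0.057" --pt "0.05 -0.0013 0.0041 -0.11 0 0 -0.057" --pt "0.05 -0.0013 0.0041 -0.12 0 0 -0.057"

```text
clock: 4.93
tcp_pos: [0.5813, 0.1365, 0.0563]
eef_rot: [0.911, 0.413, -0.002, -0.0]
contact_force: [-0.9, -0.5, -0.6]
width: 0.05
```

```bash
python3 - <<'E'
from h import *
d,o=snap("wrist",5);print(o["clock"],o["tcp_pos"],o["eef_rot"],o["width"],o["contact_force"])
crop(d["frame"],0,0,512,384,"pics/w5.png",1.56)
E
```

```text
4.9333 [0.58126863 0.13646507 0.05628932] [ 9.10640218e-01  4.13192948e-01 -2.44384430e-03 -9.40976301e-05] 0.0499508251032885 [-0.93703097 -0.46948355 -0.64693666]
```

View pics/w5.png

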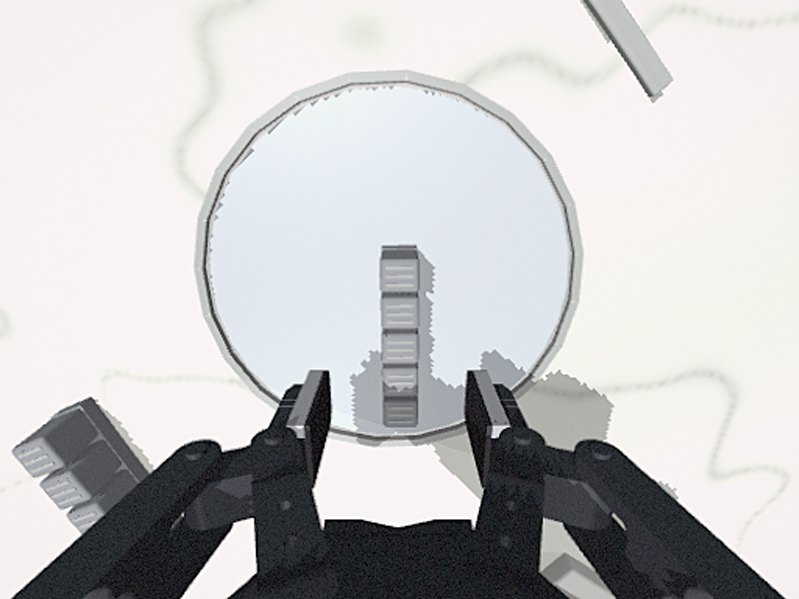

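```bash
python3 - <<'E'
from h import *
d,o=pickle.load(open("pics/wrist5.pkl","rb"))
X=unproj(d,full([[381,260],[419,260],[417,427],[384,427]],0,0,1.56),.032,o)
a=(X[0]+X[1])/2;b=(X[2]+X[3])/2;print("c",(a+b)/2,"len",np.linalg.norm(a-b),"ang",np.arctan2(*(a-b)[[1,0]]))
q=o["eef_rot"];print("tool",2*np.arctan2(q[1],q[0]))
E
```

```text
c [0.58317432 0.13906526 0.032     ] len 0.07853544961755961 ang 0.8574801938407983
tool 0.8519177931297098
```

>>> step_arm --pt "0.05 0 0 -0.015 0 0 0.003" --pt "0.05 0 0 -0.03 0 0 0.003" --pt "0.05 0 0 -0.042 0 0 0.003" --pt "0.05 0 0 -0.042 0 0 0.003" --pt "0.05 0 0 -0.042 0 0 0.003"

```text
clock: 5.4
tcp_pos: [0.5831, 0.1372, 0.0174]
eef_rot: [0.91, 0.414, -0.0, 0.0]
contact_force: [-0.9, -0.2, 1.2]
width: 0.0502
```

>>> step_arm --pt "0.01 0 0 0 0 0 0" --pt "0.01 0 0 0 0 0 0" --pt "0.01 0 0 0 0 0 0" --pt "0.01 0 0 0 0 0 0" --pt "0.01 0 0 0 0 0 0" --newtons 40

```text
clock: 5.82
tcp_pos: [0.5838, 0.1375, 0.0184]
eef_rot: [0.91, 0.415, 0.001, 0.0]
contact_force: [-0.7, 0.4, 6.1]
width: 0.015
```

```bash
python3 - <<'E'
from h import *
d,o=snap("wrist",6);print(o["clock"],o["tcp_pos"],o["eef_rot"],o["width"],o["contact_force"])
crop(d["frame"],0,0,512,384,"pics/w6.png",1.56)
E
```

```text
5.8167 [0.58380425 0.13754735 0.01841642] [9.10039605e-01 4.14520127e-01 9.75792341e-04 1.71645763e-04] 0.01503508448597677 [-0.6813287   0.36458647  6.1174911 ]
```

View pics/w6.png

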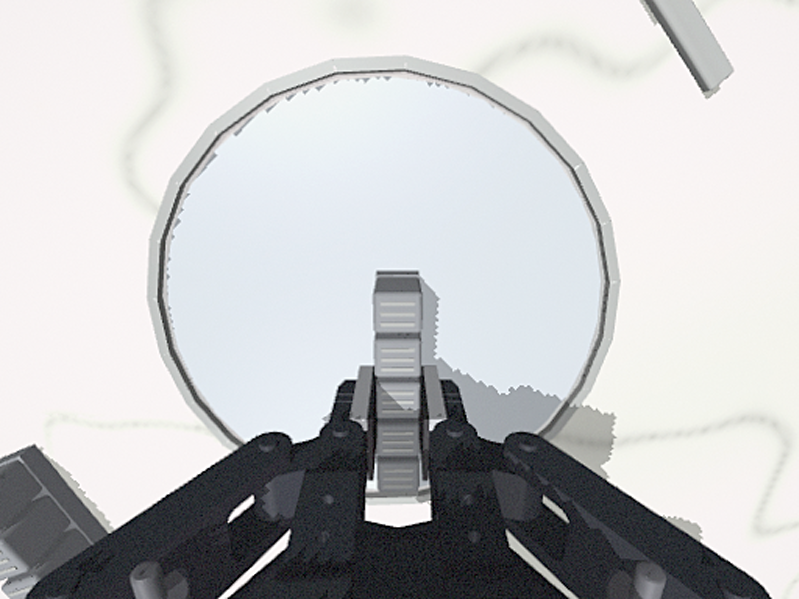

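```bash
python3 - <<'E'
from h import *
d,o=pickle.load(open("pics/wrist6.pkl","rb"))
crop(d["frame"],225,165,290,325,"pics/w6c.png",3.7)
X=unproj(d,full([[374,292],[422,292],[418,490],[379,490]],0,0,1.56),.032,o)
Rt=Ro.from_quat(o["eef_rot"]).as_matrix()
print(((X-o["tcp_pos"])@Rt).round(4))
E
```

```text
[[ 0.0407 -0.0089 -0.0135]
 [ 0.0407  0.0064 -0.0135]
 [-0.0375  0.0064 -0.0136]
 [-0.0375 -0.0084 -0.0137]]
```

View pics/w6c.png

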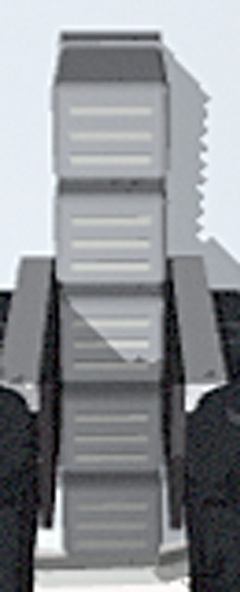

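>>> step_arm --pt "0.01 0 0 0.01 0 0 0" --pt "0.01 0 0 0.03 0 0 0" --pt "0.01 0 0 0.06 0 0 0" --pt "0.01 0 -0.015 0.09 0 0 0.05" --pt "0.01 0 -0.035 0.115 0 0 0.12"

```text
clock: 6.28
tcp_pos: [0.583, 0.1049, 0.1345]
eef_rot: [0.882, 0.472, 0.001, -0.0]
contact_force: [1.0, 0.1, -1.0]
width: 0.0152
```

>>> step_arm --pt "0.01 -0.0015 -0.036 0 0 0 0.09" --pt "0.01 -0.003 -0.072 0 0 0 0.18" --pt "0.01 -0.0045 -0.108 0 0 0 0.27" --pt "0.01 -0.006 -0.144 0 0 0 0.36" --pt "0.01 -0.0075 -0.18 0 0 0 0.45"

```text
clock: 6.7
tcp_pos: [0.5748, -0.0794, 0.1329]
eef_rot: [0.755, 0.655, -0.0, 0.0]
contact_force: [-0.0, -0.2, -0.2]
width: 0.0151
```

>>> step_arm --pt "0.01 -0.002 -0.035 0 0 0 0.09" --pt "0.01 -0.004 -0.07 0 0 0 0.18" --pt "0.01 -0.006 -0.105 0 0 0 0.26" --pt "0.01 -0.008 -0.14 0 0 0 0.332" --pt "0.01 -0.01 -0.162 0 0 0 0.332"

```text
clock: 7.12
tcp_pos: [0.564, -0.2452, 0.1325]
eef_rot: [0.639, 0.769, -0.001, 0.001]
contact_force: [-0.0, -0.1, 0.1]
width: 0.0148
```

```bash
python3 - <<'E'
from h import *
d,o=snap("wrist",7);print(o["clock"],o["tcp_pos"],o["eef_rot"],o["width"],o["contact_force"])
q=o["eef_rot"];print("tool",2*np.arctan2(q[1],q[0]))
crop(d["frame"],0,0,512,384,"pics/w7.png",1.56)
E
```

```text
7.1167 [ 0.563952   -0.24515829  0.13252033] [ 6.39372043e-01  7.68896432e-01 -1.18737948e-03  5.06904555e-04] 0.014817049955944878 [-0.04777878 -0.07959982  0.06819501]
tool 1.7542286870998718
```

View pics/w7.png

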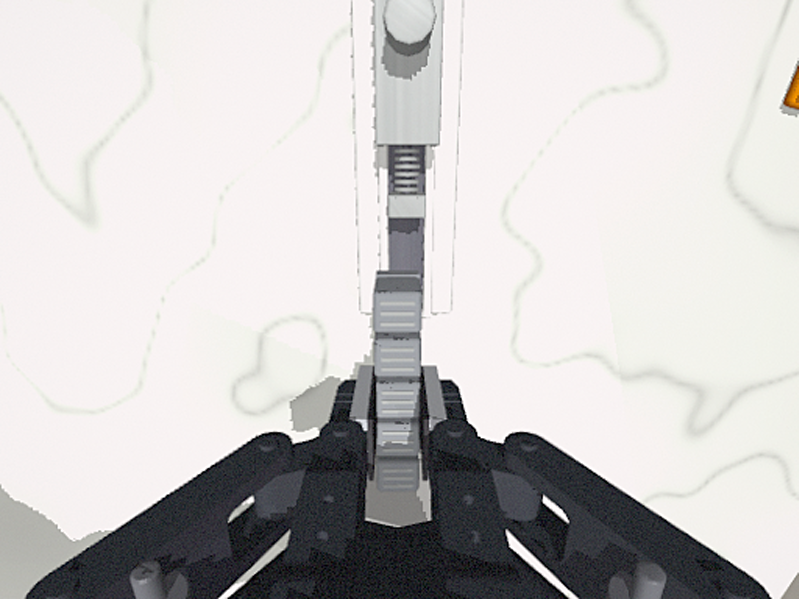

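```bash
python3 - <<'E'
from h import *
from station import bot
d,o=pickle.load(open("pics/wrist7.pkl","rb"))
crop(d["frame"],215,75,305,205,"pics/w7c.png",4.6)
print(bot.observe()["tcp_pos"])
E
```

```text
[ 0.56290997 -0.25037954  0.13225506]
```

View pics/w7c.png

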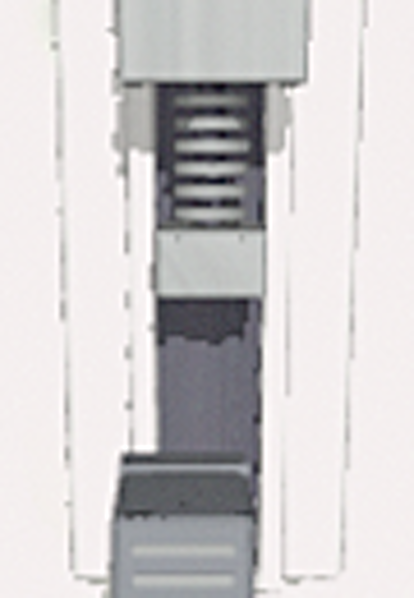

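>>> step_arm --pt "0.01 0 0 0 0 0 0" --pt "0.01 0 0 0 0 0 0" --pt "0.01 0 0 0 0 0 0" --pt "0.01 0 0 0 0 0 0" --pt "0.01 0 0 0 0 0 0"

```text
clock: 7.58
tcp_pos: [0.5658, -0.2378, 0.1325]
eef_rot: [0.637, 0.771, 0.0, -0.0]
contact_force: [0.2, -0.4, -0.3]
width: 0.0147
```

```bash
python3 - <<'E'
from h import *
d,o=snap("wrist",8);print(o["clock"],o["tcp_pos"],o["eef_rot"],o["width"],o["contact_force"])
q=o["eef_rot"];print("tool",2*np.arctan2(q[1],q[0]))
crop(d["frame"],215,75,305,205,"pics/w8c.png",4.6)
E
```

```text
7.5833 [ 0.5657805  -0.23777968  0.13250964] [ 6.37272592e-01  7.70638423e-01  2.21502526e-04 -1.26552616e-04] 0.014677532104512777 [ 0.24244129 -0.44330925 -0.29359571]
tool 1.759684779623967
```

View pics/w8c.png

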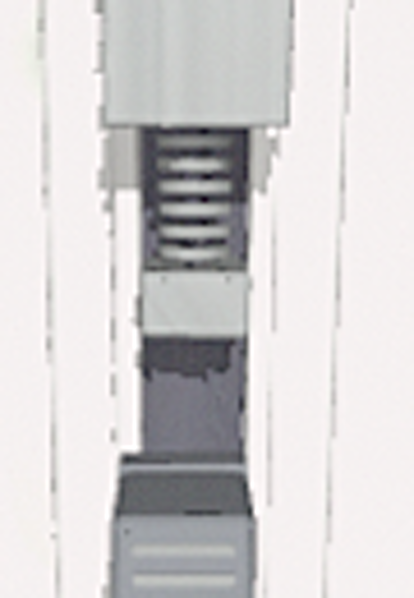

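```bash
python3 - <<'E'
from h import *
d,o=pickle.load(open("pics/wrist8.pkl","rb"))
uv=full([[142,272],[247,272],[246,336],[143,336],[107,125],[287,125]],215,75,4.6)
X=np.r_[unproj(d,uv[:4],.044,o),unproj(d,uv[4:],.05,o)]
Rt=Ro.from_quat(o["eef_rot"]).as_matrix();print(((X-o["tcp_pos"])@Rt).round(4))
p=[.5503,-.154,.187];c,s=np.cos(p[2]),np.sin(p[2]);e=X[:,:2]-p[:2];print(np.c_[c*e[:,0]+s*e[:,1],-s*e[:,0]+c*e[:,1]].round(4))
e=o["tcp_pos"][:2]-p[:2];print("tcp local",c*e[0]+s*e[1],-s*e[0]+c*e[1])
E
```

```text
[[ 0.0574 -0.0094  0.0885]
 [ 0.0574  0.0096  0.0885]
 [ 0.0458  0.0096  0.0885]
 [ 0.0458 -0.0094  0.0885]
 [ 0.0828 -0.015   0.0825]
 [ 0.0828  0.0158  0.0826]]
[[-0.0099 -0.0278]
 [ 0.0091 -0.0277]
 [ 0.0092 -0.0393]
 [-0.0098 -0.0394]
 [-0.0155 -0.0024]
 [ 0.0153 -0.0023]]
tcp local -0.0003650277162689213 -0.08519710774926588
```

>>> step_arm --pt "0.01 0 -0.002 -0.025 0 0 0" --pt "0.01 0 -0.002 -0.05 0 0 0" --pt "0.01 0 -0.002 -0.07 0 0 0" --pt "0.01 0 -0.002 -0.083 0 0 0" --pt "0.01 0 -0.002 -0.088 0 0 0"

```text
clock: 8.05
tcp_pos: [0.5643, -0.2406, 0.0423]
eef_rot: [0.638, 0.77, -0.001, -0.002]
contact_force: [0.1, 1.1, -0.1]
width: 0.015
```

>>> step_arm --pt "0.01 0 0 -0.002 0 0 0" --pt "0.01 0 0 -0.004 0 0 0" --pt "0.01 0 0 -0.004 0 0 0" --pt "0.01 0 0 -0.004 0 0 0" --pt "0.01 0 0 -0.004 0 0 0"

```text
clock: 8.47
tcp_pos: [0.5661, -0.2419, 0.0412]
eef_rot: [0.638, 0.77, 0.0, 0.001]
contact_force: [-0.3, -0.9, -1.7]
width: 0.0149
```

```bash
python3 - <<'E'
from h import *
d,o=snap("wrist",9);print(o["clock"],o["tcp_pos"],o["eef_rot"],o["width"],o["contact_force"])
d2,_=snap("scene",9)
crop(d["frame"],155,75,355,345,"pics/w9.png",2.2)
crop(d2["frame"],130,160,270,280,"pics/s9.png",5)
E
```

```text
8.4667 [ 0.56609174 -0.24192623  0.04124598] [6.38402935e-01 7.69701837e-01 2.72584674e-04 8.36648255e-04] 0.014938348690138934 [-0.29989129 -0.85325613 -1.69162731]
```

View pics/w9.png

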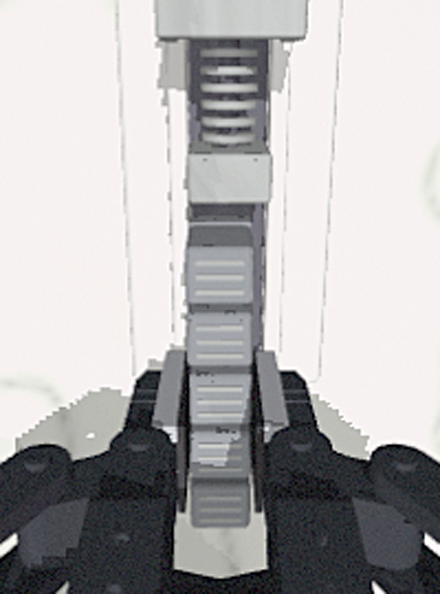

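View pics/s9.png

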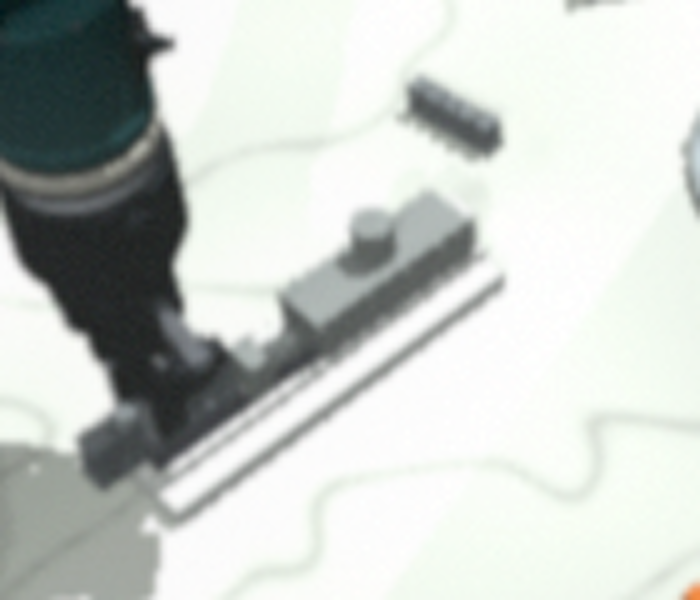

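```bash
python3 - <<'E'
from h import *
from station import bot
d,o=pickle.load(open("pics/wrist9.pkl","rb"))
uv=full([[188,154],[270,154],[271,203],[189,203],[187,276],[252,276]],155,75,2.2)
zb=o["tcp_pos"][2]-.0144
X=np.r_[unproj(d,uv[:4],.044,o),unproj(d,uv[4:],zb+.028,o)]
Rt=Ro.from_quat(o["eef_rot"]).as_matrix();print(((X-o["tcp_pos"])@Rt).round(4))
p=[.5503,-.154,.187];c,s=np.cos(p[2]),np.sin(p[2]);e=X[:,:2]-p[:2];print(np.c_[c*e[:,0]+s*e[:,1],-s*e[:,0]+c*e[:,1]].round(4))
print(bot.observe())
E
```

```text
[[ 0.0616 -0.0092 -0.0028]
 [ 0.0616  0.0099 -0.0028]
 [ 0.0499  0.0104 -0.0028]
 [ 0.0499 -0.0091 -0.0028]
 [ 0.0353 -0.0093 -0.0136]
 [ 0.0353  0.0056 -0.0136]]
[[-0.0099 -0.0278]
 [ 0.0091 -0.0278]
 [ 0.0097 -0.0394]
 [-0.0099 -0.0394]
 [-0.0101 -0.054 ]
 [ 0.0048 -0.054 ]]
{'clock': 8.5667, 'q': array([ 0.5388182 ,  0.72908182, -0.29962157,  1.96091489,  0.41497637,
        0.5096946 ,  0.13136639]), 'joint_vel': array([-1.67291492e-03,  3.90531768e-03,  2.66394972e-04,  1.63121113e-03,
        4.68496436e-05,  9.59993322e-04, -5.72753511e-04]), 'tau': array([-3.30413959e-02, -5.25219870e+01, -3.50245200e+00, -1.11020377e+01,
        5.07072051e-03, -3.53703828e-03,  2.38257071e-04]), 'tcp_pos': array([ 0.56587726, -0.24189915,  0.04102349]), 'eef_rot': array([6.38443361e-01, 7.69668521e-01, 2.08531840e-04, 6.31895513e-04]), 'contact_force': array([ 0.39987832,  0.90513559, -0.27811382]), 'torque': array([-0.0031799 ,  0.04879125, -0.00861994]), 'width': 0.014961684339977485}
```

```bash
python3 - <<'E'
from h import *
d,o=pickle.load(open("pics/wrist9.pkl","rb"))
crop(d["frame"],230,130,285,200,"pics/w9c.png",8)
E
```

```text
(no output)
```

View pics/w9c.png

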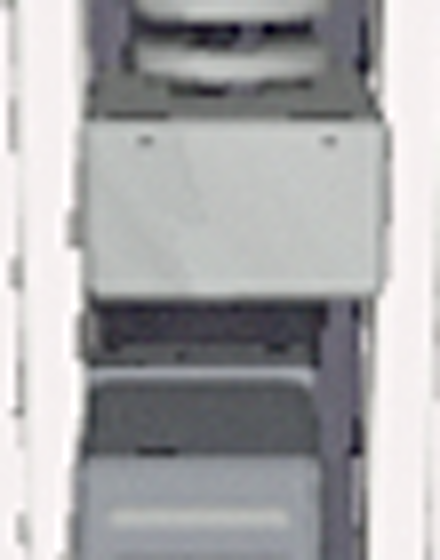

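```bash
python3 - <<'E'
from h import *
d,o=pickle.load(open("pics/wrist9.pkl","rb"))
uv=full([[88,297],[384,297],[78,455],[324,455],[90,375],[316,375]],230,130,8)
zb=o["tcp_pos"][2]-.0144
X=np.r_[unproj(d,uv[:2],.044,o),unproj(d,uv[2:4],zb+.028,o),unproj(d,uv[4:],zb+.004,o)]
p=[.5503,-.154,.187];c,s=np.cos(p[2]),np.sin(p[2]);e=X[:,:2]-p[:2];print(np.c_[c*e[:,0]+s*e[:,1],-s*e[:,0]+c*e[:,1]].round(4))
e=o["tcp_pos"][:2]-p[:2];print("tcp local",c*e[0]+s*e[1],-s*e[0]+c*e[1])
E
```

```text
[[-0.0099 -0.0392]
 [ 0.0095 -0.0392]
 [-0.0102 -0.0467]
 [ 0.0051 -0.0467]
 [-0.0106 -0.048 ]
 [ 0.0058 -0.048 ]]
tcp local -0.0008301144836421071 -0.08932923016247082
```

>>> step_arm --pt "0.01 0.0023 0.0004 0 0 0 0" --pt "0.01 0.0012 0.0064 0 0 0 0" --pt "0.01 0.0 0.013 0 0 0 0" --pt "0.01 -0.001 0.018 0 0 0 0" --pt "0.01 -0.002 0.023 0 0 0 0" --newtons 60

```text
clock: 8.98
tcp_pos: [0.5642, -0.2193, 0.0407]
eef_rot: [0.638, 0.77, -0.0, 0.001]
contact_force: [1.5, -3.6, -0.4]
width: 0.0138
```

>>> step_arm --pt "0.01 -0.001 0.0045 0 0 0 0" --pt "0.01 -0.0015 0.0079 0 0 0 0" --pt "0.01 -0.0015 0.0079 0 0 0 0" --pt "0.01 -0.0015 0.0079 0 0 0 0" --pt "0.01 -0.0015 0.0079 0 0 0 0"

```text
clock: 9.4
tcp_pos: [0.5627, -0.2117, 0.0406]
eef_rot: [0.639, 0.77, 0.0, 0.001]
contact_force: [1.6, -4.7, 1.5]
width: 0.0139
```

```bash
python3 - <<'E'
from h import *
d,o=snap("wrist",10);print(o["clock"],o["tcp_pos"],o["eef_rot"],o["width"],o["contact_force"])
p=[.5503,-.154,.187];c,s=np.cos(p[2]),np.sin(p[2])
e=o["tcp_pos"][:2]-p[:2];print("tcp local",c*e[0]+s*e[1],-s*e[0]+c*e[1])
crop(d["frame"],205,95,305,345,"pics/w10.png",2.4)
crop(d["frame"],225,100,290,200,"pics/w10c.png",6)
d2,_=snap("scene",10)
crop(d2["frame"],130,160,270,280,"pics/s10.png",5)
E
```

```text
9.4 [ 0.56267223 -0.21173046  0.04064486] [6.38640402e-01 7.69504683e-01 1.08306510e-05 9.89671503e-04] 0.013947486582779224 [ 1.64504616 -4.69252623  1.51875501]
tcp local 0.001423747275375106 -0.059024159728267085
```

View pics/w10.png

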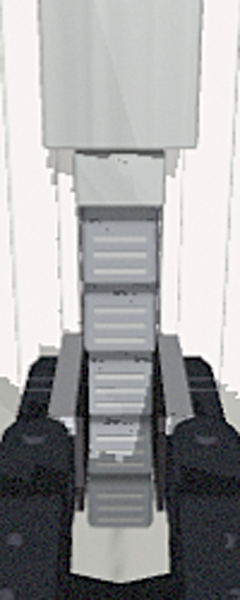

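View pics/w10c.png

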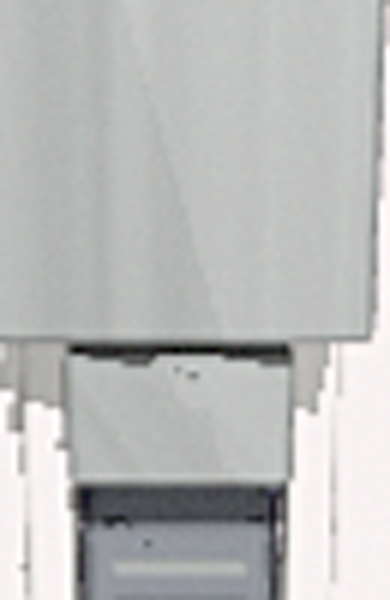

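View pics/s10.png

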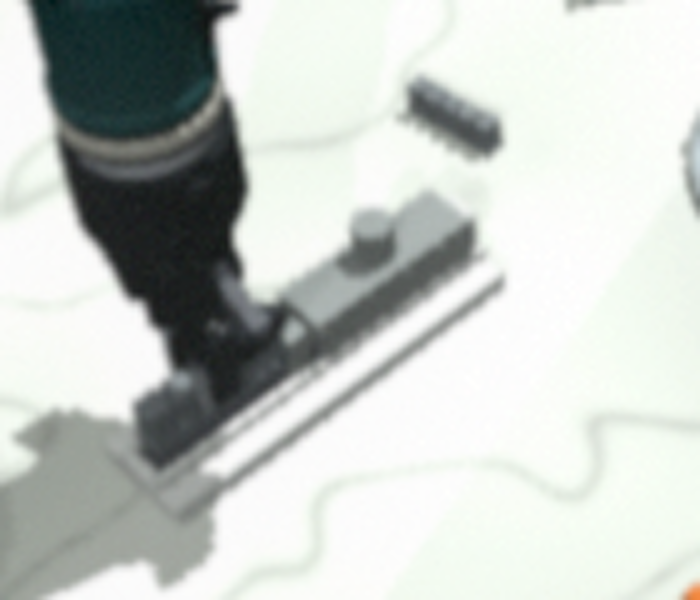

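```bash
python3 - <<'E'
from h import *
d,o=pickle.load(open("pics/wrist10.pkl","rb"))
uv=full([[72,485],[293,485],[85,520],[275,520],[-20,340],[368,340]],225,100,6)
zb=o["tcp_pos"][2]-.0144
X=np.r_[unproj(d,uv[:2],.044,o),unproj(d,uv[2:4],zb+.028,o),unproj(d,uv[4:],.05,o)]
p=[.5503,-.154,.187];c,s=np.cos(p[2]),np.sin(p[2]);e=X[:,:2]-p[:2];print(np.c_[c*e[:,0]+s*e[:,1],-s*e[:,0]+c*e[:,1]].round(4))
E
```

```text
[[-0.0098 -0.0162]
 [ 0.0097 -0.0162]
 [-0.0081 -0.0163]
 [ 0.0075 -0.0163]
 [-0.0167 -0.0021]
 [ 0.0152 -0.0022]]
```

>>> step_arm --pt "0.01 0 0 -0.003 0 0 0" --pt "0.01 0 0 -0.006 0 0 0" --pt "0.01 0 0 -0.009 0 0 0" --pt "0.01 0 0 -0.011 0 0 0" --pt "0.01 0 0 -0.011 0 0 0"

```text
clock: 9.92
tcp_pos: [0.5618, -0.2119, 0.0291]
eef_rot: [0.639, 0.769, -0.001, 0.0]
contact_force: [1.1, -5.5, 0.5]
width: 0.0141
```

>>> step_arm --pt "0.01 0 0 -0.0007 0 0 0" --pt "0.01 0 0 -0.0014 0 0 0" --pt "0.01 0 0 -0.002 0 0 0" --pt "0.01 0 0 -0.002 0 0 0" --pt "0.01 0 0 -0.002 0 0 0"

```text
clock: 10.33
tcp_pos: [0.5618, -0.212, 0.0285]
eef_rot: [0.639, 0.769, -0.001, 0.001]
contact_force: [-1.2, -4.9, 8.8]
width: 0.0141
```

```bash
python3 - <<'E'
from h import *
d,o=snap("wrist",11);print(o["clock"],o["tcp_pos"],o["eef_rot"],o["width"],o["contact_force"])
crop(d["frame"],205,95,305,345,"pics/w11.png",2.4)
d2,_=snap("scene",11)
crop(d2["frame"],130,160,270,280,"pics/s11.png",5)
E
```

```text
10.3333 [ 0.56183297 -0.21199075  0.02850698] [ 6.38782067e-01  7.69387139e-01 -8.03102275e-04  5.06888242e-04] 0.014097034958322667 [-1.23993513 -4.94646009  8.80876273]
```

View pics/w11.png

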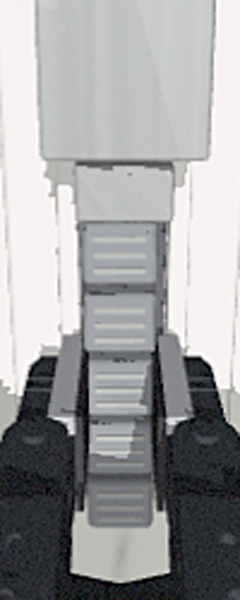

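View pics/s11.png

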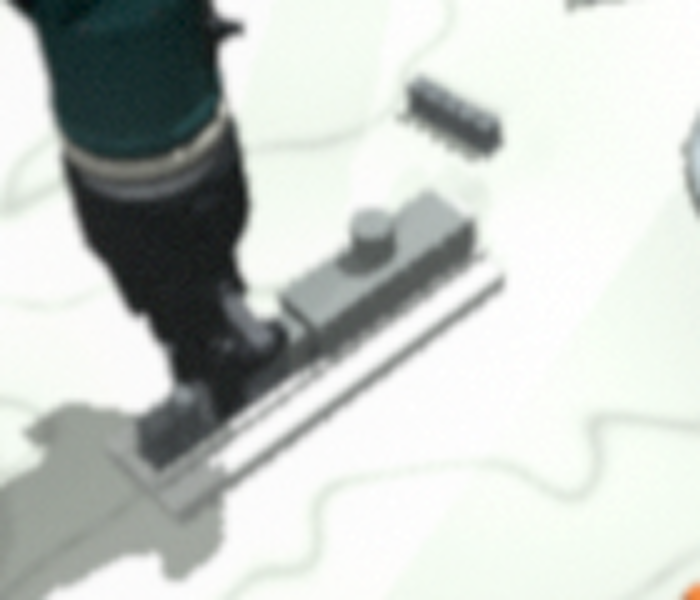

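>>> step_arm --pt "0.01 0.0002 -0.001 0.0005 0 0 0" --pt "0.01 0.0004 -0.002 0.0005 0 0 0" --pt "0.01 0.0006 -0.003 0.0005 0 0 0" --pt "0.01 0.0006 -0.003 0.0005 0 0 0" --pt "0.01 0.0006 -0.003 0.0005 0 0 0"

```text
clock: 10.85
tcp_pos: [0.5622, -0.2133, 0.0285]
eef_rot: [0.638, 0.77, -0.0, -0.0]
contact_force: [-0.4, -2.8, 8.2]
width: 0.0141
```

>>> step_arm --pt "0.04 0 0 0 0 0 0" --pt "0.04 0 0 0 0 0 0" --pt "0.04 0 0 0 0 0 0" --pt "0.04 0 0 0 0 0 0" --pt "0.04 0 0 0 0 0 0"

```text
clock: 11.27
tcp_pos: [0.5621, -0.2129, 0.0274]
eef_rot: [0.638, 0.77, 0.0, -0.001]
contact_force: [-0.8, -0.4, -0.6]
width: 0.04
```

>>> step_arm --pt "0.04 0 0 0.015 0 0 0" --pt "0.04 0 0 0.03 0 0 0" --pt "0.04 0 0 0.06 0 0 0" --pt "0.04 0 0 0.09 0 0 0" --pt "0.04 0 0 0.11 0 0 0"

```text
clock: 11.68
tcp_pos: [0.5632, -0.2135, 0.1399]
eef_rot: [0.638, 0.77, 0.001, 0.001]
contact_force: [-0.2, -0.4, 0.7]
width: 0.04
```

```bash
python3 - <<'E'
from h import *
d,o=snap("wrist",12);print(o["clock"],o["tcp_pos"],o["eef_rot"],o["width"],o["contact_force"])
crop(d["frame"],205,55,315,345,"pics/w12.png",2.05)
crop(d["frame"],205,95,305,245,"pics/w12c.png",4)
d2,_=snap("scene",12)
crop(d2["frame"],130,160,270,280,"pics/s12.png",5)
E
```

```text
11.6833 [ 0.5632357  -0.21348971  0.13990723] [6.38255058e-01 7.69824447e-01 5.45390119e-04 7.10219657e-04] 0.04002906009531203 [-0.18930944 -0.36163091  0.66907897]
```

View pics/w12c.png

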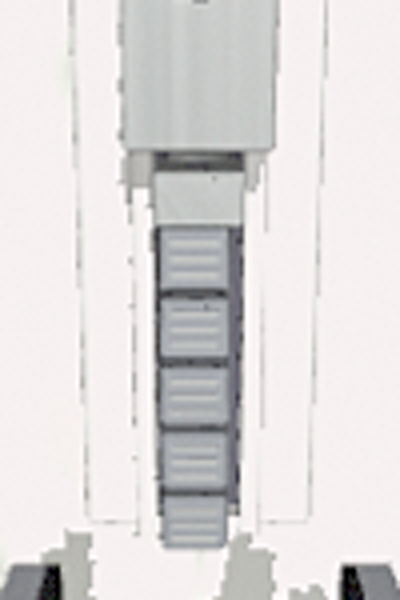

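View pics/s12.png

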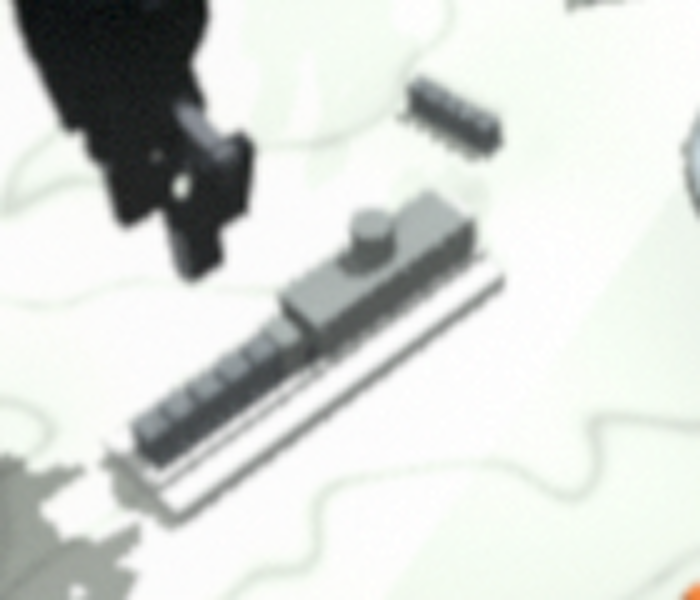

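```bash
python3 - <<'E'
from h import *
d,o=pickle.load(open("pics/wrist12.pkl","rb"))
uv=full([[156,224],[244,224],[160,228],[228,228],[166,547],[226,547],[124,150],[274,150]],205,95,4)
X=np.r_[unproj(d,uv[:2],.044,o),unproj(d,uv[2:6],.042,o),unproj(d,uv[6:],.05,o)]
p=[.5503,-.154,.187];c,s=np.cos(p[2]),np.sin(p[2]);e=X[:,:2]-p[:2];print(np.c_[c*e[:,0]+s*e[:,1],-s*e[:,0]+c*e[:,1]].round(4))
ds,_=pickle.load(open("pics/scene12.pkl","rb"))
# predicted strip corners in scene crop if seated
P=pose(p,[[.008,-.1,.042],[-.008,-.1,.042],[.008,-.1,.014],[.008,-.02,.042],[.008,-.1,.049],[.03,-.106,.014]])
print(((proj(ds,P)-[130,160]+.5)*5-.5).round(0))
E
```

```text
[[-0.0096 -0.0189]
 [ 0.0097 -0.0189]
 [-0.0088 -0.0201]
 [ 0.0062 -0.0201]
 [-0.0082 -0.0981]
 [ 0.0064 -0.0981]
 [-0.0159 -0.0023]
 [ 0.0155 -0.0023]]
[[146. 440.]
 [126. 421.]
 [156. 476.]
 [280. 345.]
 [144. 431.]
 [174. 510.]]
```

View pics/w12.png

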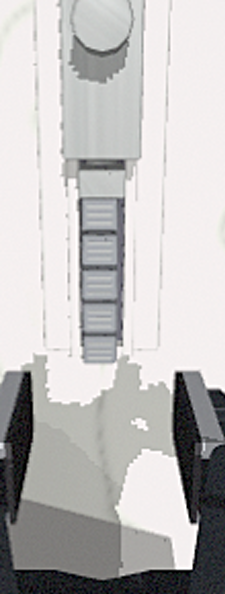

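Measured after release: follower at about 0.0203 and strip centre at about y = -60 mm, x = -1 mm. The floor contact force came at TCP height 28.5 mm, which puts the underside at about 14 mm. So the strip is seated. Next I close the cover by pinching the knob.

>>> step_arm --pt "0.06 -0.004 0.022 0 0 0 0" --pt "0.06 -0.008 0.044 0 0 0 0" --pt "0.06 -0.013 0.066 0 0 0 0" --pt "0.06 -0.017 0.088 0 0 0 0" --pt "0.06 -0.0206 0.1055 0 0 0 0"

```text
clock: 12.2
tcp_pos: [0.5405, -0.1061, 0.1367]
eef_rot: [0.638, 0.77, -0.0, -0.001]
contact_force: [0.5, -0.6, -0.2]
width: 0.0599
```

>>> step_arm --pt "0.06 0 0 -0.01 0 0 0" --pt "0.06 0 0 -0.03 0 0 0" --pt "0.06 0 0 -0.055 0 0 0" --pt "0.06 0 0 -0.075 0 0 0" --pt "0.06 0 0 -0.08 0 0 0"

```text
clock: 12.62
tcp_pos: [0.539, -0.1087, 0.0539]
eef_rot: [0.638, 0.77, -0.002, -0.003]
contact_force: [-0.7, -0.5, -0.4]
width: 0.0605
```

```bash
python3 - <<'E'
from h import *
d,o=snap("wrist",13);print(o["clock"],o["tcp_pos"],o["eef_rot"],o["width"],o["contact_force"])
crop(d["frame"],0,0,512,384,"pics/w13.png",1.56)
E
```

```text
12.6167 [ 0.53900904 -0.10874472  0.0538801 ] [ 0.63848659  0.76962484 -0.00211622 -0.00282774] 0.060503292534588526 [-0.66153914 -0.4620182  -0.37994586]
```

View pics/w13.png

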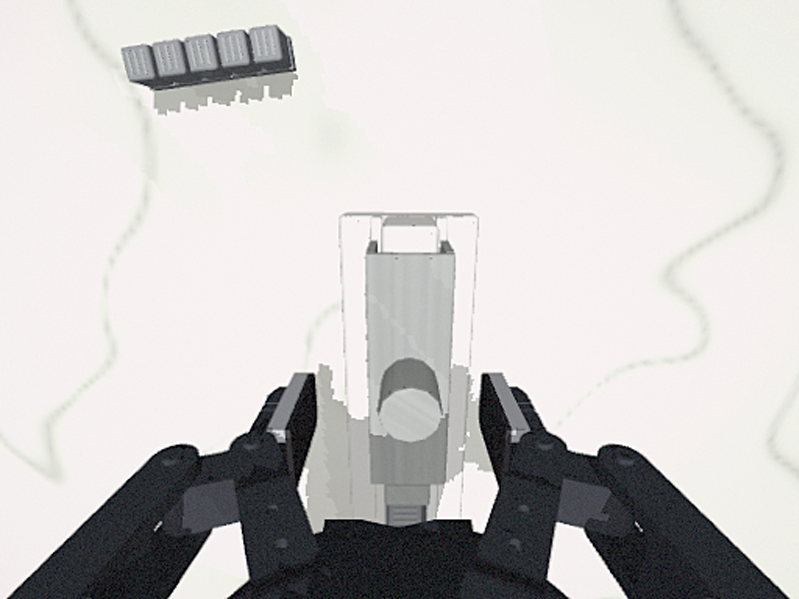

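>>> step_arm --pt "0.06 0.001 0 0 0 0 0" --pt "0.06 0.001 0 0 0 0 0" --pt "0.015 0.001 0 0 0 0 0" --pt "0.015 0.001 0 0 0 0 0" --pt "0.015 0.001 0 0 0 0 0" --newtons 30

```text
clock: 13.08
tcp_pos: [0.5435, -0.1085, 0.0587]
eef_rot: [0.638, 0.77, 0.0, 0.001]
contact_force: [-0.3, -0.2, -0.2]
width: 0.024
```

>>> step_arm --pt "0.015 0 0 0 0 0 0" --pt "0.015 0 0 0 0 0 0" --pt "0.015 0.0006 -0.003 0 0 0 0" --pt "0.015 0.0011 -0.006 0 0 0 0" --pt "0.015 0.0019 -0.01 0 0 0 0"

```text
clock: 13.5
tcp_pos: [0.5451, -0.1173, 0.0587]
eef_rot: [0.638, 0.77, 0.0, 0.0]
contact_force: [-0.7, 1.2, 6.8]
width: 0.0208
```

```bash
python3 - <<'E'
from h import *
d,o=snap("wrist",14);print(o["clock"],o["tcp_pos"],o["eef_rot"],o["width"],o["contact_force"])
crop(d["frame"],0,0,512,384,"pics/w14.png",1.56)
E
```

```text
13.5 [ 0.54510103 -0.11729126  0.05870266] [6.38002418e-01 7.70034197e-01 4.82072502e-04 1.31711925e-04] 0.020820320993002246 [-0.73205983  1.1651818   6.78921366]
```

View pics/w14.png

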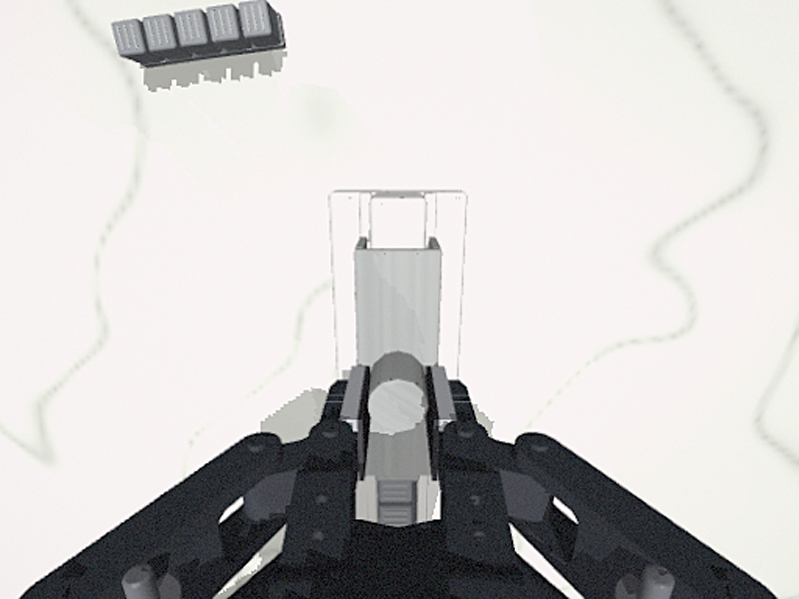

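>>> step_arm --pt "0.015 0.0026 -0.014 0 0 0 0" --pt "0.015 0.0052 -0.028 0 0 0 0" --pt "0.015 0.0078 -0.042 0 0 0 0" --pt "0.015 0.0104 -0.056 0 0 0 0" --pt "0.015 0.013 -0.07 0 0 0 0"

```text
clock: 13.97
tcp_pos: [0.5583, -0.1879, 0.0587]
eef_rot: [0.638, 0.77, 0.0, 0.0]
contact_force: [-1.2, 1.9, 6.1]
width: 0.0206
```

>>> step_arm --pt "0.015 0.0015 -0.008 0 0 0 0" --pt "0.015 0.003 -0.016 0 0 0 0" --pt "0.015 0.0037 -0.02 0 0 0 0" --pt "0.015 0.0042 -0.0225 0 0 0 0" --pt "0.015 0.0044 -0.0235 0 0 0 0"

```text
clock: 14.38
tcp_pos: [0.5624, -0.2098, 0.0587]
eef_rot: [0.638, 0.77, 0.001, -0.001]
contact_force: [-2.2, 5.2, 8.3]
width: 0.0203
```

```bash
python3 - <<'E'
from h import *
d,o=snap("wrist",15);print(o["clock"],o["tcp_pos"],o["eef_rot"],o["width"],o["contact_force"])
p=[.5503,-.154,.187];c,s=np.cos(p[2]),np.sin(p[2])
e=o["tcp_pos"][:2]-p[:2];print("tcp local",c*e[0]+s*e[1],-s*e[0]+c*e[1])
crop(d["frame"],0,0,512,384,"pics/w15.png",1.56)
d2,_=snap("scene",15)
crop(d2["frame"],130,160,270,280,"pics/s15.png",5)
E
```

```text
14.3833 [ 0.56235285 -0.20981438  0.05868773] [ 6.38239382e-01  7.69837147e-01  9.10591424e-04 -6.55182440e-04] 0.020320934524887244 [-2.15882438  5.24227922  8.30547093]
tcp local 0.0014661592537579347 -0.05708210271950775
```

View pics/w15.png

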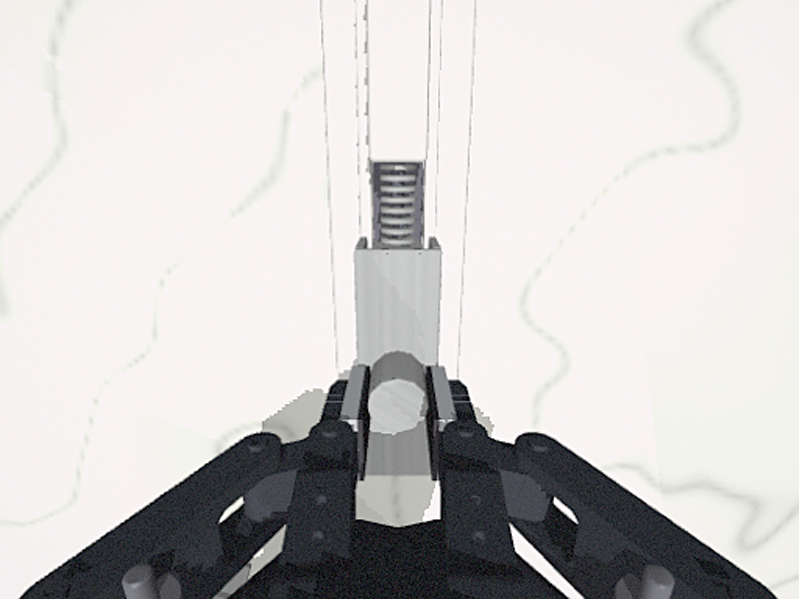

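View pics/s15.png

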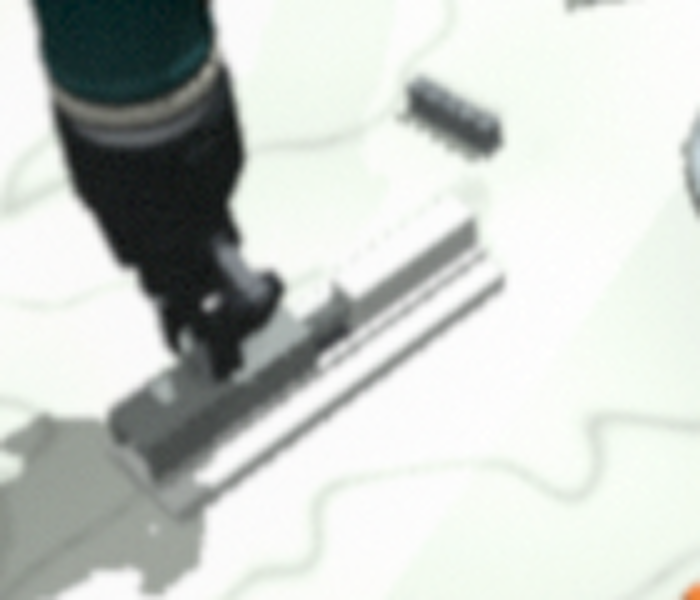

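>>> step_arm --pt "0.015 0.0003 -0.001 0 0 0 0" --pt "0.015 0.0004 -0.002 0 0 0 0" --pt "0.015 0.0004 -0.002 0 0 0 0" --pt "0.015 0.0004 -0.002 0 0 0 0" --pt "0.015 0.0004 -0.002 0 0 0 0"

```text
clock: 14.9
tcp_pos: [0.5624, -0.2099, 0.0587]
eef_rot: [0.638, 0.77, 0.001, -0.001]
contact_force: [-3.4, 6.7, 8.7]
width: 0.0206
```

The TCP did not advance while the push force rose, so the cover is at its stop. I'll release and rise.

>>> step_arm --pt "0.05 0 0.002 0 0 0 0" --pt "0.05 0 0.002 0 0 0 0" --pt "0.05 0 0.002 0 0 0 0" --pt "0.05 0 0.002 0.015 0 0 0" --pt "0.05 0 0.002 0.04 0 0 0"

```text
clock: 15.32
tcp_pos: [0.5603, -0.2121, 0.0956]
eef_rot: [0.639, 0.769, -0.001, -0.003]
contact_force: [-0.4, 0.0, -0.7]
width: 0.0499
```

>>> step_arm --pt "0.05 0 0 0.03 0 0 0" --pt "0.05 0 0 0.06 0 0 0" --pt "0.05 0 0 0.09 0 0 0" --pt "0.05 0 0 0.1 0 0 0" --pt "0.05 0 0 0.1 0 0 0"

```text
clock: 15.73
tcp_pos: [0.5647, -0.213, 0.2008]
eef_rot: [0.639, 0.769, 0.001, 0.003]
contact_force: [-1.0, -0.3, -0.2]
width: 0.0502
```

```bash
python3 - <<'E'
from h import *
d,o=snap("wrist",16);print(o["clock"],o["tcp_pos"],o["eef_rot"],o["width"],o["contact_force"])
crop(d["frame"],0,0,512,384,"pics/w16.png",1.56)
d2,_=snap("scene",16)
crop(d2["frame"],130,160,270,280,"pics/s16.png",5)
E
```

```text
15.7333 [ 0.56471593 -0.21299165  0.2008213 ] [0.63885296 0.76932174 0.00095811 0.00316943] 0.05021522803069436 [-0.97635218 -0.33317562 -0.20709642]
```

View pics/w16.png

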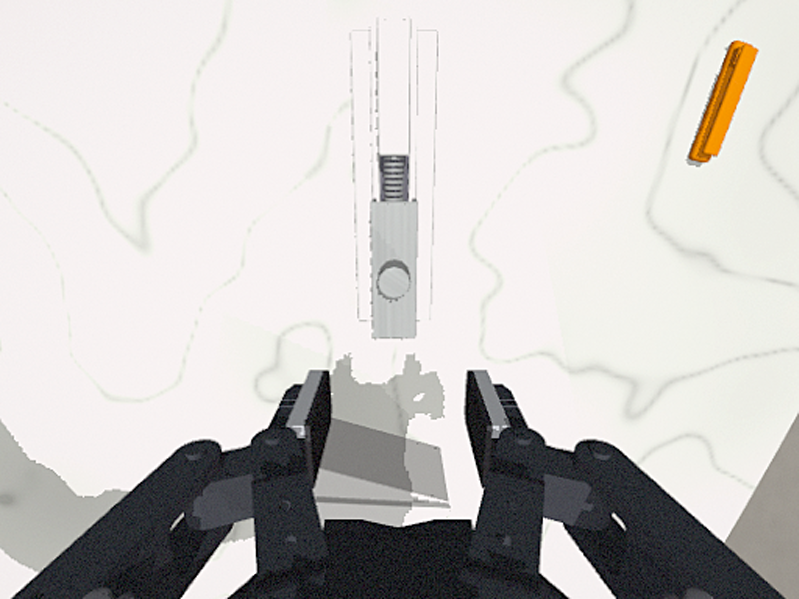

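View pics/s16.png

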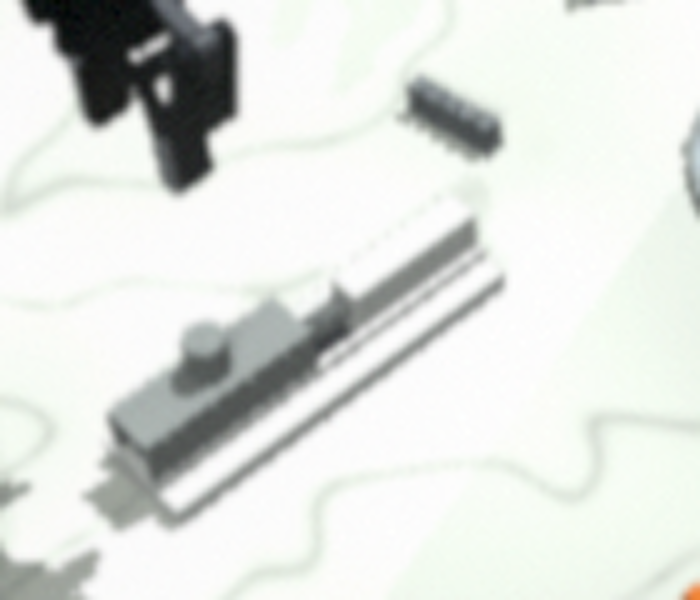

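```bash
python3 - <<'E'
from h import *
from station import bot
d,o=pickle.load(open("pics/wrist16.pkl","rb"))
X=np.r_[unproj(d,full([[372,202],[417,202],[416,338],[372,338]],0,0,1.56),.05,o),unproj(d,full([[394,284]],0,0,1.56),.074,o),unproj(d,full([[377,155],[411,155]],0,0,1.56),.044,o)]
p=[.5503,-.154,.187];c,s=np.cos(p[2]),np.sin(p[2]);e=X[:,:2]-p[:2];print(np.c_[c*e[:,0]+s*e[:,1],-s*e[:,0]+c*e[:,1]].round(4))
print(bot.observe()["joint_vel"].round(3))
E
```

```text
[[-0.0149 -0.0058]
 [ 0.0155 -0.0058]
 [ 0.016  -0.1055]
 [-0.0169 -0.1054]
 [-0.0002 -0.0564]
 [-0.0113  0.0245]
 [ 0.0114  0.0244]]
[-0.006  0.025  0.009  0.026 -0.     0.003  0.001]
```

The cover ends are at -5.8 and -105.5 mm and the knob at -56.4 mm, so it is shut to within about 1 mm. The arm is clear, so I'll hand in.

>>> step_arm --pt "0.05 0 0 0 0 0 0" --pt "0.05 0 0 0 0 0 0" --pt "0.05 0 0 0 0 0 0" --pt "0.05 0 0 0 0 0 0" --pt "0.05 0 0 0 0 0 0"

```text
clock: 16.25
tcp_pos: [0.5623, -0.2115, 0.197]
eef_rot: [0.638, 0.77, -0.0, -0.001]
contact_force: [-0.6, -0.8, -0.3]
width: 0.0498
```

```bash
python3 -c "
from station import bot
print(bot.job_done(),bot.observe()['clock'])"
```

```text
the job is handed in; nothing more can be done
the job is handed in; nothing more can be done
```

The dispenser is reloaded and its cover is shut. I handed the job in soon after 16.25 s; no verdict is reported.

**What I did:** I slid the cover back to about 103 mm and picked the middle-sized strip off the tray. I then pushed the follower back about 23 mm with the strip held above the lip, lowered the strip to the channel floor, eased it to the lip and released it. Last I pulled the cover shut by its knob, let go and rose clear.

**Last checks:**
- **Strip:** before closing, its centre was about 60 mm toward the nose (the seat) and 1 mm off to the side. Its underside was on the floor, judged by the contact force and tool height.
- **Follower:** held back about 20 mm.
- **Cover:** its measured edges and the knob are within about 1 mm of shut. At the end of the close it stopped moving while the push force rose.
- **Other objects:** the arm went nowhere near the jar, hairclip, scraper or box.

**Not confirmed:** the strip could not be seen again once the cover was over it. No check failed. The wrist view showed the strip 2 mm off-centre before insertion, and I corrected that.

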